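Shingle the vice jaw plates along the tray

TASK

The blue jaw plate already lies in the aluminium tray with its painted end at the green stop; continue the overlapping row away from the stop, like roof tiles, with painted ends all towards the stop and showing. First lift the yellow plate off the rubber mat and shingle it onto the blue one: square with the row, its painted end lying on the plate before so that they overlap by about a third of their length, its plain end resting on the tray floor. Then take the red plate from the wooden rack, lay it flat on the rubber mat and let go of it, take it again by its long edges and shingle it onto the yellow one in the same way, leaving the blue plate where it lies and the other things on the bench alone.

Things in the scene. Friction and masses are not known exactly. Their poses are not given: they have to be found in the camera images.
- tray: fixed shallow aluminium tray, outside 150 (x) x 290 mm (y), floor 4 mm thick, rim 14 mm above the bench, walls 5 mm; the end wall at its own +y is painted green (the stop, 20 mm high). Origin at the centre of its underside, on the bench; the row runs along its own y, away from the stop to -y
- mat: fixed black rubber mat 150 (x) x 160 (y) x 3 mm on the bench, origin at the centre of its underside; it may be on the robot's left or right, the rack is then on the other side
- rack: fixed wooden rack: base 80 (x) x 130 (y) x 6 mm with two bars, top 24 mm above the bench, that leave a slot 11 mm wide along its own y. Origin at the centre of its underside, on the bench
- blue_plate: flat steel plate 100 long x 54 wide x 9 mm thick, about 0.36 kg, with a blue painted band 22 mm wide around one end and two dark bolt spots. Origin at the plate's centre; own y runs along the length towards the painted end, x across the width, z through the thickness. Either face may be up. It lies flat on the tray floor, painted end within a few mm of the green stop, and stays there.
- blue_plate_mark (a point): middle of the blue plate's painted end face
- yellow_plate: flat steel plate 100 long x 54 wide x 9 mm thick, about 0.36 kg, with a yellow painted band 22 mm wide around one end and two dark bolt spots. Origin at the plate's centre; own y runs along the length towards the painted end, x across the width, z through the thickness. Either face may be up. At the start it lies flat on the rubber mat.
- yellow_plate_mark (a point): middle of the yellow plate's painted end face
- red_plate: flat steel plate 100 long x 54 wide x 9 mm thick, about 0.36 kg, with a red painted band 22 mm wide around one end and two dark bolt spots. Origin at the plate's centre; own y runs along the length towards the painted end, x across the width, z through the thickness. Either face may be up. At the start it stands on a long edge in the rack's slot: its foot 6 mm and its upper long edge 60 mm above the bench, 36 mm of it above the bars.
- red_plate_mark (a point): middle of the red plate's painted end face
- gear: bystander: loose dark gear wheel, diameter 94, 22 mm high, origin at the centre of its underside
- oil_bottle: bystander: yellow oil bottle, diameter 52, 130 mm high, standing; origin at the centre of its foot
- wrench: bystander: steel wrench 170 mm long, lying
- hammer: bystander: hammer 240 mm long, lying
- red_block: bystander: red steel block 60 x 90 x 35 mm, origin at the centre of its underside
- wood_block: bystander: wooden block 50 x 120 x 40 mm, origin at the centre of its underside

How it is judged:
By the outcome, as a careful person would: the job done as asked, in the order asked, and still so for the second after the job is handed in, with the robot touching nothing.
It also fails if it takes over 70 s, if anything falls off the work surface, if the arm or the gripper's body presses on something with over 40 N, if the wrist force passes 120 N, or if a joint passes its speed limit or range.

ROBOT

A 6-joint arm with a two-finger parallel gripper is mounted at the origin on the work surface. World frame = base frame: x ahead of the robot, y to its left, z up, the work surface at z = 0. Lengths are in m, angles in rad, forces in N, time in s.
With the tool pointing down it reaches from about 0.375 to 0.9 m from the base axis. Payload 3.1 kg.
Tool frame: the origin (TCP) lies at the very end of the fingers, on their centre line; the grasp point (between the pads) lies 19 mm behind it (hold_point_z is the distance from the TCP to the grasp point, in m); x points along the fingers, y is the direction in which the jaws open and shut, and the axes are right-handed (so a half turn about x gives the same grasp; the last joint's range is limited). The gripper opens to 87 mm and grips with 3 to 60 N. Pads are 19 mm wide; open, the fingers measure 117 mm over their backs; the gripper's body (75 mm by 190 mm) begins 51 mm behind the grasp point.
Start: joints at [-1.504, 0.527, 1.433, -0, 1.181, -0.178], TCP at [0.152, -0.606, 0.183] pointing down, gripper open.
Joint ranges: [-3.08, 3.08], [-0.75, 2.2], [0.22, 2.44], [-1.43, 4.57], [0, 2.65], [-2.85, 2.85]. Speed limits (rad/s): [2.79, 2.79, 3.14, 3.14, 3.14, 3.14].

INTERFACE

Orientations are given as a unit quaternion [x, y, z, w].
In Python, from rig import * gives the robot as it stands.
- The arm moves only by the tool send_rows, never from a script. Its argument "steps" is a list that holds one entry, the list of rows, each a list of 6 numbers: the shift along the tool's x, y, z in cm, then the turn, a rotation vector about the tool's x, y, z in units of 6 degrees (1.0 is 6 degrees). In form: [[[x, y, z, wx, wy, wz], ...]]. A call has 1 to 8 rows; each row shifts and turns the pose as measured when the row begins, along the tool's axes as they then stand; what a row does not reach is not made up. A row lasts 1/12 s, in which the tool goes at most 41.7 mm and 7.16 degrees, less where a joint would pass 70% of its speed; a pose out of reach is approached as far as the arm can. A call is refused whole if a number of a shift passes 4.17 or a number of a turn 1, either way. A call with a gripper value outside its range is refused whole. "gripper" is the closure, from 0 (fully open) to 1 (shut), set as the call begins (left out, the last holds). The fingers move at their own pace and stop on an object; "force" is the grip in N (left out, the last holds). Time passes only in rows, so rows that do not move let the fingers close. It gives the time, the measured TCP pose, the force and the opening at its end, in the units of the state.
- get_obs(): the state, without advancing time (a new reading comes with each control period).
- camera(name): name is "side" or "top"; returns (picture, depth): 400x640x3 uint8, red, green, blue; 400x640 float32, m along the optical axis (not along the pixel's ray), 0 where there is no reading.
- camera_params(name): a dict with "intrinsics" (3x3 intrinsics, pixels), "position" and "attitude" of the camera in the world. Camera axes: x right, y down, z forward; pixel columns grow to the right and rows downward; lengths in m; the calibration is good to about 2 mm. A picture is of the moment at which its call begins. camera_params takes no time and is no camera call.
- hand_in(): hands the job in, once; it reports no verdict.
The state is a dict: "time": time; "q": joint angles; "joint_velocities": joint speeds; "joint_torque": joint torques, N m; "position": TCP position; "tool_rot": TCP orientation; "ft_force": force on the tool from outside, world axes, zero at the start; "moment": the same for the moment, N m; "grip_width": finger opening in m.
Only numpy, scipy, OpenCV 4.12 (cv2) and the standard library are available. Lean on these libraries where they do the work, as an engineer would, in place of code of your own. Each camera call takes 0.05 s, during which the arm holds its last target.

## Working session

There is one attempt and no reset: what is moved stays moved. The work goes in short steps, Python scripts to look and compute and a tool call to move; the robot and the scene stay as the last step left them, time stands still between calls to the robot, and variables do not carry over. Pictures are saved under pics/ and viewed, and the job is handed in when it is done.

Besides the shell and the picture viewer there is one more tool, called after "Request:" by a JSON object that holds its "method" and its "body", one argument or row to a line. send_rows: Moves the arm, as the interface text tells. Its arguments: {"type":"object","properties":{"steps":{"type":"array"},"gripper":{"type":"number"},"force":{"type":"number"}},"required":["steps"]}

```bash
mkdir -p pics; ls; python3 - <<'E'
from rig import *
import cv2
print(get_obs())
for n in("top","side"):
    p,d=camera(n); cv2.imwrite(f"pics/{n}0.png",p[:,:,::-1]); print(n,camera_params(n)); import numpy as np; np.save(f"{n}0.npy",d)
E
```

```text
pics
{'time': 0.0, 'q': array([-1.50449201e+00,  5.28484004e-01,  1.43389820e+00, -1.75520486e-05,
        1.18137175e+00, -1.78531899e-01]), 'joint_velocities': array([-0.00106902,  0.00059974, -0.00017906, -0.001426  , -0.00011126,
        0.00211714]), 'joint_torque': array([ 2.37195854e-03, -4.40039170e+01, -1.76592010e+01,  6.33570878e-02,
        5.81863336e-02, -1.62264178e-04]), 'position': array([ 0.15144756, -0.60553811,  0.18196206]), 'tool_rot': array([ 0.7018514 ,  0.08711218, -0.70177715,  0.08558567]), 'ft_force': array([0.65312689, 0.00512405, 0.2286011 ]), 'moment': array([ 0.00295146, -0.06651972,  0.00032931]), 'grip_width': 0.08708259270282115}
top {'intrinsics': array([[412.11916491,   0.        , 327.71930084],
       [  0.        , 412.11916491, 205.91860439],
       [  0.        ,   0.        ,   1.        ]]), 'position': array([0.34044006, 0.01606161, 1.45619622]), 'attitude': array([-0.70299814,  0.70652055, -0.06481547,  0.04920652])}
side {'intrinsics': array([[440.99524431,   0.        , 318.59286052],
       [  0.        , 440.99524431, 207.86449084],
       [  0.        ,   0.        ,   1.        ]]), 'position': array([ 0.22959515, -1.02734865,  0.81252196]), 'attitude': array([ 0.87578752, -0.13672389,  0.07413395, -0.456954  ])}
```

View pics/top0.png

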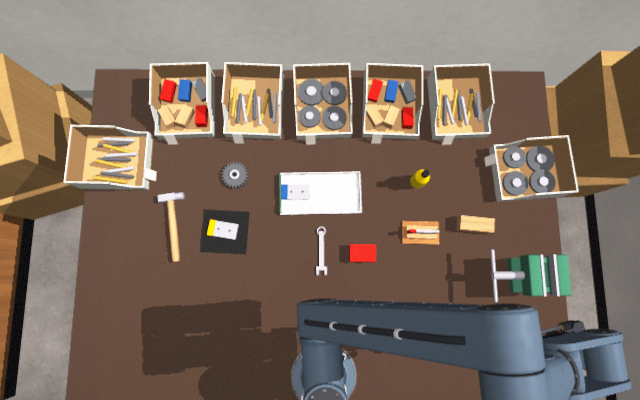

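View pics/side0.png

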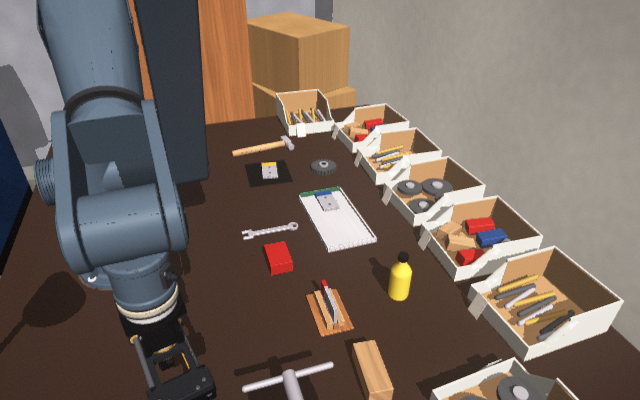

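The top view shows the tray at (279–361, 172–215), with blue's painted end on the left at the stop. The mat with yellow is at (225,231) and the rack with red at (421,232). Next I'll measure positions.

```bash
cat > h.py <<'E'
import numpy as np,cv2
from scipy.spatial.transform import Rotation as R
from rig import *
def cp(n):
    c=camera_params(n); return np.array(c["intrinsics"]),np.array(c["position"]),R.from_quat(c["attitude"]).as_matrix()
def onplane(n,uv,z):
    K,p,A=cp(n); uv=np.atleast_2d(np.array(uv,float))
    r=np.c_[(uv[:,0]-K[0,2])/K[0,0],(uv[:,1]-K[1,2])/K[1,1],np.ones(len(uv))]@A.T
    return p+r*((z-p[2])/r[:,2])[:,None]
def proj(n,P):
    K,p,A=cp(n); q=(np.atleast_2d(P)-p)@A; return np.c_[K[0,0]*q[:,0]/q[:,2]+K[0,2],K[1,1]*q[:,1]/q[:,2]+K[1,2]]
def shot(n,name):
    p,d=camera(n); cv2.imwrite(f"pics/{name}.png",p[:,:,::-1]); np.save(f"{name}.npy",d); return p,d
def crop(img,x0,y0,x1,y1,s,name):
    cv2.imwrite(f"pics/{name}.png",cv2.resize(img[y0:y1,x0:x1],None,fx=s,fy=s,interpolation=cv2.INTER_CUBIC))
def st():
    o=get_obs(); Rt=R.from_quat(o["tool_rot"]).as_matrix()
    print("t",round(o["time"],2),"p",o["position"].round(4),"q",o["q"].round(3),"w",round(o["grip_width"],4),"F",o["ft_force"].round(1)); print(Rt.round(4)); return o,Rt
E
python3 - <<'E'
from h import *
st()
i=cv2.imread("pics/top0.png"); j=cv2.imread("pics/side0.png")
crop(i,195,160,375,250,4,"c1"); crop(i,390,210,450,255,10,"c2"); crop(j,230,130,390,260,5,"c3"); crop(j,290,265,370,345,7,"c4")
E
```

```text
t 0.1 p [ 0.1515 -0.6056  0.1821] q [-1.504  0.528  1.434 -0.     1.181 -0.179] w 0.0871 F [-0.6  0.2 -0.3]
[[-1.000e-04  2.424e-01 -9.702e-01]
 [ 1.900e-03 -9.702e-01 -2.424e-01]
 [-1.000e+00 -1.900e-03 -3.000e-04]]
```

View pics/c1.png

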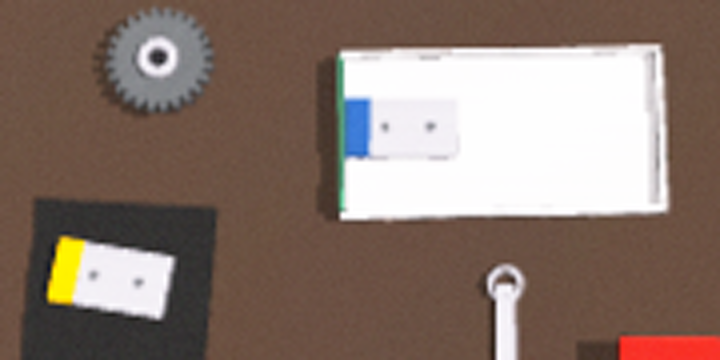

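View pics/c2.png

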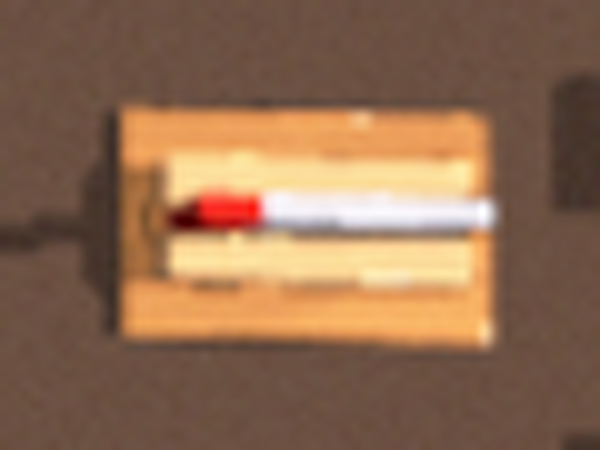

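View pics/c4.png

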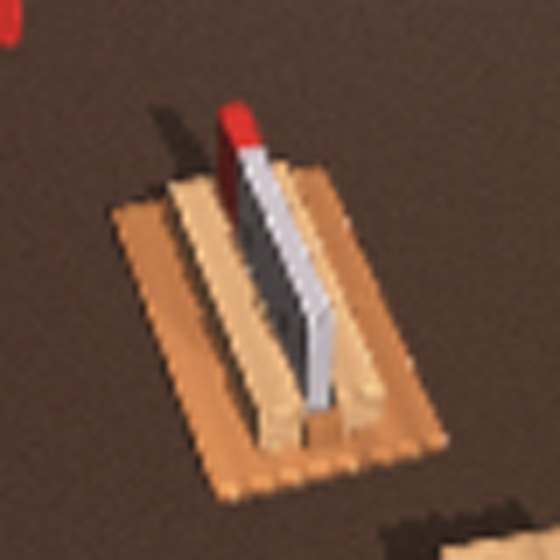

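```bash
python3 - <<'E'
from h import *
i=cv2.imread("pics/top0.png"); hsv=cv2.cvtColor(i,cv2.COLOR_BGR2HSV).astype(int)
def box(m,z,name,win):
    x0,y0,x1,y1=win; mm=np.zeros(m.shape,np.uint8); mm[y0:y1,x0:x1]=m[y0:y1,x0:x1]*255
    n,l,s,c=cv2.connectedComponentsWithStats(mm); k=1+np.argmax(s[1:,4]); cs,_=cv2.findContours((l==k).astype(np.uint8),0,2)
    P=onplane("top",cs[0][:,0,:],z)[:,:2]; r=cv2.minAreaRect((P*1000).astype(np.float32))
    b=cv2.boxPoints(r); print(name,s[k],"c",np.round(r[0],1),"size",np.round(r[1],1),"ang",round(r[2],1)); print(b.round(0).tolist())
H,S,V=hsv[...,0],hsv[...,1],hsv[...,2]
box((H>95)&(H<125)&(S>120),.013,"blue",(270,165,370,220))
box((H>20)&(H<35)&(S>120),.012,"yellow",(195,200,255,260))
box((S<60)&(V>120),.012,"yellowplain",(195,200,255,260))
box((V<60),.003,"mat",(190,200,260,262))
box((V>130)&(S<70),.014,"tray",(270,160,370,222))
box((H>40)&(H<90)&(S>80),.02,"green",(270,160,370,222))
box((S<50)&(V>150),.06,"redplain",(400,215,445,250))
box(((H<6)|(H>174))&(S>170)&(V>150),.06,"red",(400,215,445,250))
box((H>8)&(H<25)&(S>90)&(V>110),.006,"rack",(395,212,445,252))
# depth check
d=np.load("top0.npy"); print(d[195:200,295:300].round(4), d[195:200,335:338].round(4))
E
```

```text
blue [281 185   6  14  84] c [628.  140.5] size [47.4 17.8] ang 0.5
[[604.0, 149.0], [604.0, 131.0], [652.0, 132.0], [652.0, 150.0]]
yellow [206 219  10  17 115] c [502.2 393.8] size [23.4 59. ] ang 80.9
[[471.0, 387.0], [529.0, 378.0], [533.0, 401.0], [475.0, 410.0]]
yellowplain [213 220  26  20 379] c [492.6 341.3] size [80.2 56.8] ang 80.3
[[458.0, 307.0], [514.0, 297.0], [527.0, 376.0], [471.0, 386.0]]
mat [ 201  210   48   44 1335] c [487.2 347.4] size [158.7 146.5] ang 86.7
[[410.0, 272.0], [556.0, 264.0], [565.0, 422.0], [419.0, 431.0]]
tray [ 280  171   83   45 3362] c [623.3   7.7] size [156.6 290.8] ang 1.0
[[542.0, 152.0], [548.0, -139.0], [704.0, -136.0], [699.0, 154.0]]
green [279 175   2  38  51] c [619.9 153.9] size [133.4   3.6] ang 0.7
[[553.0, 155.0], [553.0, 151.0], [687.0, 153.0], [687.0, 156.0]]
redplain [417 229  23   4  80] c [ 481.5 -357.9] size [75.9 10.3] ang 89.7
[[476.0, -396.0], [486.0, -396.0], [487.0, -320.0], [477.0, -320.0]]
red [410 230   6   3  16] c [ 480.1 -304.7] size [17.3  6.9] ang 89.7
[[477.0, -313.0], [483.0, -313.0], [484.0, -296.0], [477.0, -296.0]]
rack [401 220  40  25 763] c [ 480.2 -345.7] size [139.1  86.9] ang 87.6
[[434.0, -413.0], [521.0, -417.0], [526.0, -278.0], [440.0, -274.0]]
[[1.4687 1.4665 1.465  1.4624 1.4628]
 [1.4683 1.4662 1.4573 1.4613 1.4596]
 [1.4642 1.4626 1.465  1.4623 1.4639]
 [1.4654 1.4667 1.4695 1.4661 1.4636]
 [1.4711 1.4673 1.4713 1.4728 1.47  ]] [[1.478  1.4835 1.4787]
 [1.4724 1.478  1.4789]
 [1.471  1.4766 1.4705]
 [1.482  1.4756 1.4769]
 [1.473  1.4692 1.4713]]
```

```bash
python3 - <<'E'
from h import *
i=cv2.imread("pics/top0.png"); j=cv2.imread("pics/side0.png")
i2=np.clip((i.astype(float)-190)*4,0,255).astype(np.uint8)
crop(i2,272,165,370,222,8,"c5")
crop(j,290,175,385,255,8,"c6")
E
```

```text
(no output)
```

View pics/c5.png

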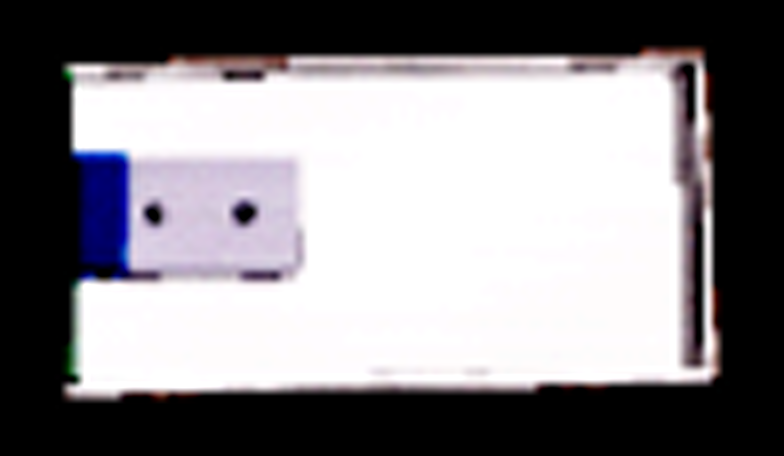

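View pics/c6.png

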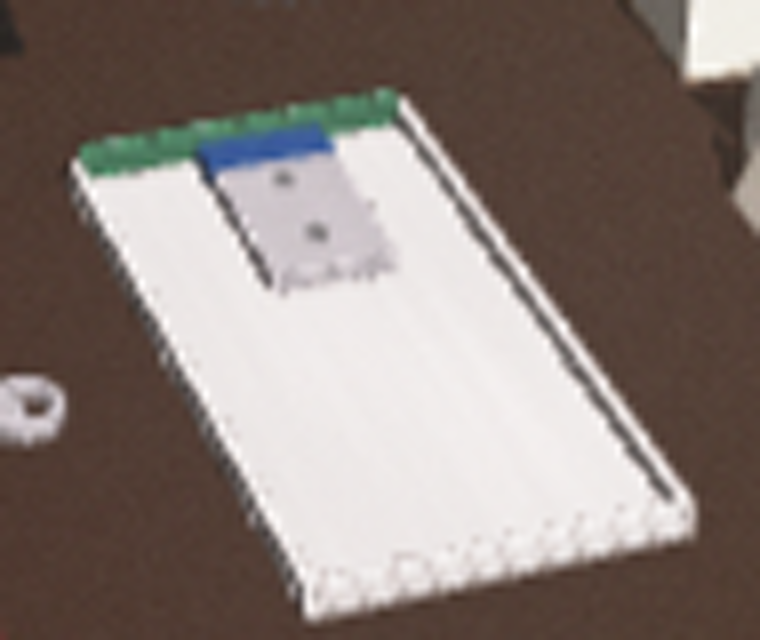

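```bash
python3 - <<'E'
from h import *
def u(l,x0,y0,s): return (np.array(l,float)+.5)/s-.5+[x0,y0]
P=onplane("top",u([[75,155],[298,160],[299,273],[78,277],[153,213],[244,212]],272,165,8),.013); print("blue",(P*1000).round(1)[:,:2].tolist())
P=onplane("top",u([[68,66],[703,52],[716,382],[68,393]],272,165,8),.014); print("tray",(P*1000).round(1)[:,:2].tolist(), (P.mean(0)*1000).round(1))
P=onplane("top",u([[59,236],[176,256],[163,319],[47,303],[93,275],[138,283]],195,160,4),.012); print("yel",(P*1000).round(1)[:,:2].tolist(),(P[:4].mean(0)*1000).round(1))
P=onplane("side",u([[200,152],[330,128],[396,268],[272,284]],290,175,8),.013); print("blue side",(P*1000).round(1)[:,:2].tolist())
P=onplane("side",u([[236,102],[262,146],[330,305],[310,310],[220,110]],290,265,7),.060); print("red side",(P*1000).round(1)[:,:2].tolist())
P=onplane("top",u([[185,213],[495,213]],390,210,10),.060); print("red top",(P*1000).round(1)[:,:2].tolist())
# subpixel bar/plate line: intensity-weighted
i=cv2.imread("pics/top0.png").astype(float)
for c in range(416,439,3):
    col=i[222:242,c]; w=np.clip(col[:,0]-120,0,None); print(c,(w*np.arange(222,242)).sum()/w.sum(),end=' ')
E
```

```text
blue [[655.5, 149.9], [653.0, 50.4], [601.7, 49.9], [600.2, 147.9], [629.0, 114.9], [629.4, 74.4]]
tray [[696.0, 153.4], [702.1, -131.8], [551.9, -134.7], [548.0, 151.6]] [624.5   9.6  14. ]
yel [[531.7, 399.3], [513.6, 296.5], [458.4, 306.3], [472.8, 407.4], [497.2, 368.3], [490.0, 328.9]] [494.1 352.3  12. ]
blue side [[598.9, 147.5], [656.6, 148.8], [647.7, 43.7], [597.3, 48.0]]
red side [[483.1, -291.1], [484.8, -314.0], [482.7, -388.3], [475.8, -388.3], [476.6, -293.2]]
red top [[480.6, -289.4], [480.2, -395.9]]
416 230.8036951501155 419 230.8 422 230.82060390763766 425 230.92586750788644 428 231.40343347639484 431 231.24006359300478 434 231.27758620689656 437 230.9
```

```bash
python3 - <<'E'
from h import *
d=np.load("top0.npy");K,p,A=cp("top")
for uv in [(494,255),(494,275),(494,295),(508,275),(420,180),(540,275),(480,224),(363,253),(235,175),(170,195)]:
    z=np.median(d[uv[1]-1:uv[1]+2,uv[0]-1:uv[0]+2]); r=np.array([(uv[0]-K[0,2])/K[0,0],(uv[1]-K[1,2])/K[1,1],1])*z
    print(uv,(p+A@r).round(3))
E
```

```text
(494, 255) [ 0.399 -0.603  0.005]
(494, 275) [ 0.33  -0.551  0.117]
(494, 295) [ 0.267 -0.549  0.11 ]
(508, 275) [ 0.33  -0.596  0.118]
(420, 180) [ 0.651 -0.33   0.092]
(540, 275) [ 0.33  -0.684  0.148]
(480, 224) [ 0.505 -0.547  0.04 ]
(363, 253) [ 0.407 -0.136  0.037]
(235, 175) [0.686 0.312 0.025]
(170, 195) [0.614 0.536 0.026]
```

```bash
cat >> h.py <<'E'
def Rt(psi,tilt=0,roll=0):
    s,c=np.sin(np.radians(psi)),np.cos(np.radians(psi))
    B=np.array([[0,c,s],[0,s,-c],[-1,0,0.]]) # columns x,y,z
    return B@R.from_euler('y',tilt,degrees=True).as_matrix()@R.from_euler('z',roll,degrees=True).as_matrix()
def plan(wps,vmax=4.0,start=None):
    """wps: list of (pos,R[,nmin]); prints rows rounded"""
    o=get_obs(); p=np.array(o["position"]); Q=R.from_quat(o["tool_rot"])
    for w in wps:
        tp=np.array(w[0],float); tQ=R.from_matrix(w[1])
        rv=(Q.inv()*tQ).as_rotvec()/np.radians(6); dist=np.linalg.norm(tp-p)*100
        n=int(max(np.ceil(dist/(w[2] if len(w)>2 else vmax)),np.ceil(np.linalg.norm(rv)/1.0-.03),1))
        print("->",tp.round(3),"rows",n)
        for k in range(n):
            m=n-k; sh=np.round(Q.as_matrix().T@((tp-p)/m)*100,2)
            r=np.round((Q.inv()*tQ).as_rotvec()/np.radians(6)/m,2)
            print([float(x)+0. for x in np.r_[sh,r]],end=",\n" if k<n-1 else "\n")
            p=p+Q.as_matrix()@sh/100; Q=Q*R.from_rotvec(r*np.radians(6))
E
python3 - <<'E'
from h import *
plan([((.36,-.35,.27),Rt(-60)),((.46,-.05,.27),Rt(-38)),((.494,.352,.15),Rt(-9.8))])
E
```

```text
-> [ 0.36 -0.35  0.27] rows 9
[-0.97, -2.2, -2.94, -0.3, 0.0, 0.0],
[-0.97, -2.1, -3.0, -0.3, 0.0, 0.0],
[-0.97, -2.01, -3.07, -0.29, 0.0, 0.0],
[-0.97, -1.91, -3.13, -0.3, 0.0, 0.0],
[-0.97, -1.81, -3.19, -0.29, 0.0, 0.0],
[-0.97, -1.72, -3.24, -0.3, 0.0, 0.0],
[-0.97, -1.61, -3.29, -0.29, 0.0, 0.01],
[-0.98, -1.51, -3.34, -0.3, 0.0, 0.0],
[-0.98, -1.41, -3.38, -0.29, -0.01, 0.01]
-> [ 0.46 -0.05  0.27] rows 8
[0.0, -2.62, -2.96, -0.46, 0.0, 0.0],
[0.0, -2.48, -3.08, -0.46, 0.0, 0.0],
[0.0, -2.33, -3.2, -0.46, 0.0, 0.0],
[0.0, -2.17, -3.3, -0.46, 0.0, 0.0],
[0.0, -2.01, -3.4, -0.46, 0.0, 0.0],
[0.0, -1.84, -3.5, -0.46, 0.0, 0.0],
[-0.01, -1.67, -3.58, -0.45, 0.0, 0.0],
[0.0, -1.5, -3.66, -0.46, 0.0, 0.0]
-> [0.494 0.352 0.15 ] rows 11
[1.09, -2.01, -3.07, -0.43, 0.0, 0.0],
[1.09, -1.87, -3.16, -0.43, 0.0, 0.0],
[1.09, -1.72, -3.24, -0.43, 0.0, 0.0],
[1.09, -1.57, -3.31, -0.43, 0.0, 0.0],
[1.09, -1.42, -3.38, -0.43, 0.0, 0.0],
[1.09, -1.27, -3.44, -0.42, 0.0, 0.0],
[1.09, -1.12, -3.49, -0.43, 0.0, 0.0],
[1.09, -0.96, -3.54, -0.42, 0.0, 0.0],
[1.09, -0.8, -3.58, -0.43, 0.0, 0.0],
[1.09, -0.64, -3.61, -0.42, 0.0, 0.0],
[1.08, -0.48, -3.64, -0.43, 0.0, 0.0]
```

Request:
{"method": "send_rows", "body": {
  "steps": [
    [[-1.0,-2.2,-2.9,-0.3,0,0],[-1.0,-2.1,-3.0,-0.3,0,0],[-1.0,-2.0,-3.1,-0.3,0,0],[-1.0,-1.9,-3.1,-0.3,0,0],[-1.0,-1.8,-3.2,-0.3,0,0],[-1.0,-1.7,-3.2,-0.3,0,0],[-1.0,-1.6,-3.3,-0.3,0,0],[-1.0,-1.5,-3.3,-0.3,0,0]]
  ],
  "gripper": 0
}}

```text
time: 0.77
position: [0.3356, -0.3737, 0.258]
tool_rot: [-0.685, -0.177, 0.686, -0.169]
ft_force: [0.6, -0.9, -0.3]
grip_width: 0.0867
```

Tracking is good.

Request:
{"method": "send_rows", "body": {
  "steps": [
    [[0,-2.7,-2.8,-0.5,0,0],[0,-2.6,-3.0,-0.5,0,0],[0,-2.4,-3.1,-0.5,0,0],[0,-2.3,-3.2,-0.5,0,0],[0,-2.2,-3.3,-0.5,0,0],[0,-2.0,-3.4,-0.5,0,0],[0,-1.8,-3.5,-0.5,0,0],[0,-1.6,-3.6,-0.5,0,0]]
  ]
}}

```text
time: 1.43
position: [0.4296, -0.0593, 0.2613]
tool_rot: [0.633, 0.319, -0.631, 0.315]
ft_force: [0.7, -0.6, 0.5]
grip_width: 0.0872
```

```bash
python3 - <<'E'
from h import *
st()
plan([((.494,.352,.10),Rt(-9.8))])
E
```

```text
t 1.43 p [ 0.4296 -0.0593  0.2613] q [-0.401  0.163  1.777  0.006  1.203  0.238] w 0.0872 F [ 0.7 -0.6  0.5]
[[-1.000e-04  8.018e-01 -5.977e-01]
 [ 6.400e-03 -5.976e-01 -8.017e-01]
 [-1.000e+00 -3.900e-03 -5.000e-03]]
-> [0.494 0.352 0.1  ] rows 12
[1.37, -1.61, -3.06, -0.37, 0.0, 0.0],
[1.37, -1.49, -3.12, -0.37, -0.01, 0.0],
[1.36, -1.37, -3.18, -0.37, 0.0, 0.0],
[1.36, -1.25, -3.23, -0.37, -0.01, 0.0],
[1.36, -1.12, -3.28, -0.38, 0.0, 0.0],
[1.36, -0.99, -3.32, -0.37, -0.01, 0.0],
[1.35, -0.86, -3.36, -0.38, 0.0, 0.0],
[1.36, -0.73, -3.39, -0.37, -0.01, 0.0],
[1.35, -0.59, -3.41, -0.38, 0.0, 0.01],
[1.35, -0.46, -3.44, -0.37, -0.01, 0.0],
[1.35, -0.33, -3.45, -0.38, 0.0, 0.01],
[1.35, -0.19, -3.46, -0.37, -0.01, 0.0]
```

Request:
{"method": "send_rows", "body": {
  "steps": [
    [[1.4,-1.6,-3.1,-0.4,0,0],[1.4,-1.5,-3.1,-0.4,0,0],[1.4,-1.4,-3.2,-0.4,0,0],[1.4,-1.2,-3.2,-0.4,0,0],[1.4,-1.1,-3.3,-0.4,0,0],[1.4,-1.0,-3.3,-0.4,0,0],[1.4,-0.9,-3.4,-0.4,0,0],[1.4,-0.7,-3.4,-0.4,0,0]]
  ]
}}

```text
time: 2.1
position: [0.4702, 0.2311, 0.1486]
tool_rot: [0.569, 0.423, -0.563, 0.425]
ft_force: [0.4, -0.8, 0.9]
grip_width: 0.087
```

```bash
python3 - <<'E'
from h import *
st()
plan([((.494,.352,.09),Rt(-9.8))])
E
```

```text
t 2.1 p [0.4702 0.2311 0.1486] q [0.242 0.435 1.729 0.002 0.968 0.527] w 0.087 F [ 0.4 -0.8  0.9]
[[ 0.0088  0.9595 -0.2816]
 [ 0.0037 -0.2816 -0.9595]
 [-1.      0.0074 -0.006 ]]
-> [0.494 0.352 0.09 ] rows 4
[1.48, -0.29, -3.06, -0.27, -0.01, -0.02],
[1.48, -0.2, -3.07, -0.27, -0.01, -0.02],
[1.48, -0.11, -3.07, -0.28, -0.02, -0.02],
[1.47, -0.03, -3.08, -0.27, -0.01, -0.01]
```

Request:
{"method": "send_rows", "body": {
  "steps": [
    [[1.5,-0.3,-3.0,-0.3,0,0],[1.5,-0.2,-3.1,-0.3,0,0],[1.5,-0.1,-3.1,-0.3,0,0],[1.5,0,-3.1,-0.3,0,0],[0,0,0,0,0,0]]
  ]
}}

```text
time: 2.52
position: [0.4906, 0.3644, 0.0812]
tool_rot: [0.537, 0.462, -0.533, 0.462]
ft_force: [0.3, -0.2, 0.3]
grip_width: 0.0874
```

```bash
python3 - <<'E'
from h import *
st()
plan([((.4945,.352,.04),Rt(-9.8)),((.4945,.352,.006),Rt(-9.8))],2.5)
p,d=shot("top","t1"); crop(p[:,:,::-1],150,170,300,290,5,"t1c")
E
```

```text
t 2.52 p [0.4906 0.3644 0.0812] q [0.455 0.634 1.562 0.002 0.941 0.6  ] w 0.0874 F [ 0.3 -0.2  0.3]
[[ 0.0039  0.9895 -0.1448]
 [ 0.0034 -0.1448 -0.9895]
 [-1.      0.0034 -0.0039]]
-> [0.494 0.352 0.04 ] rows 2
[2.06, 0.27, 0.59, 0.12, -0.02, -0.02],
[2.06, 0.29, 0.59, 0.13, -0.02, -0.01]
-> [0.494 0.352 0.006] rows 2
[1.7, 0.0, 0.0, 0.0, 0.0, 0.0],
[1.7, 0.0, 0.0, 0.0, 0.0, 0.0]
```

View pics/t1c.png

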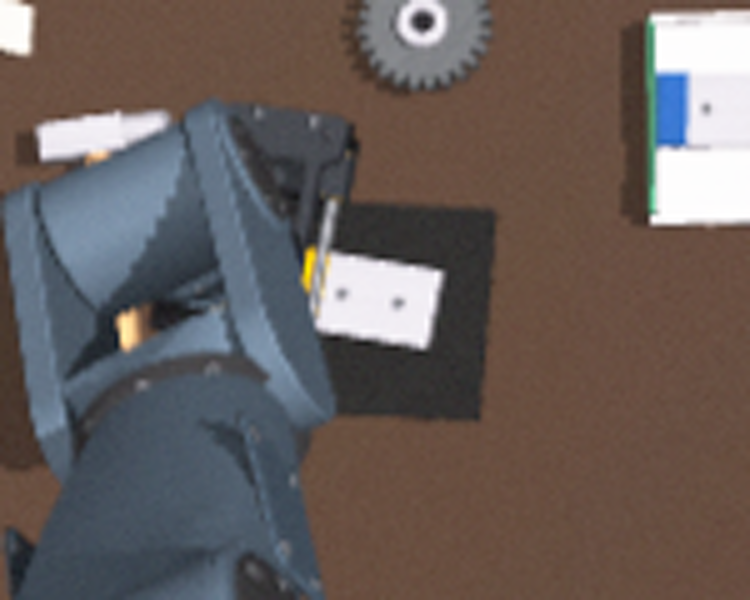

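```bash
python3 - <<'E'
from h import *
q=proj("top",[(.4906,.3644,.0812),(.4945,.352,.012),(.4906+.044,.3644-.006,.0812),(.4906+.044,.3644-.006,.13)]); print(((q-[150,170])*5).round())
E
```

```text
[[320. 291.]
 [363. 296.]
 [331. 225.]
 [313. 215.]]
```

Request:
{"method": "send_rows", "body": {
  "steps": [
    [[2.0,0.3,0.6,0.1,0,0],[2.0,0.3,0.6,0.1,0,0],[0,0,0,0,0,0]]
  ]
}}

```text
time: 2.82
position: [0.4939, 0.3489, 0.0416]
tool_rot: [0.541, 0.456, -0.539, 0.458]
ft_force: [-0.2, 0.3, -0.5]
grip_width: 0.0869
```

```bash
python3 - <<'E'
from h import *
st()
plan([((.4945,.352,.006),Rt(-9.8))],2)
p,d=shot("side","s1"); crop(p[:,:,::-1],200,120,340,220,5,"s1c")
E
```

```text
t 2.82 p [0.4939 0.3489 0.0416] q [ 4.31e-01  6.85e-01  1.60e+00 -1.00e-03  8.53e-01  5.97e-01] w 0.0869 F [-0.2  0.3 -0.5]
[[ 3.500e-03  9.863e-01 -1.649e-01]
 [ 6.000e-04 -1.649e-01 -9.863e-01]
 [-1.000e+00  3.400e-03 -1.200e-03]]
-> [0.494 0.352 0.006] rows 2
[1.78, 0.0, -0.15, 0.03, -0.01, -0.02],
[1.78, 0.0, -0.16, 0.02, 0.0, -0.01]
```

View pics/s1c.png

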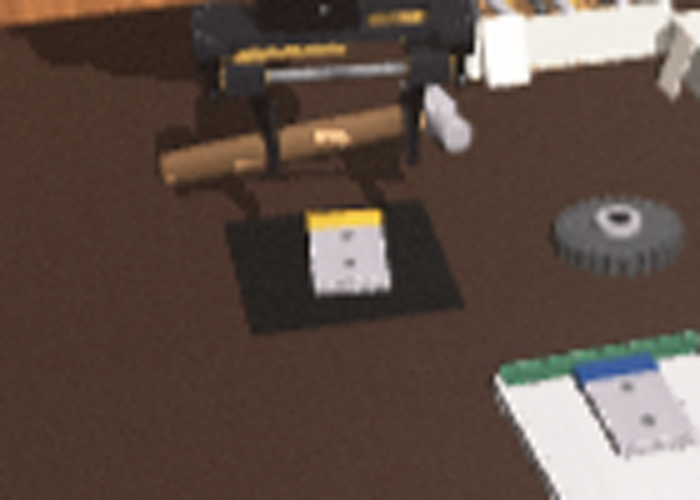

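```bash
python3 - <<'E'
from h import *
q=proj("side",[(.4939,.3489,.0416),(.4945,.352,.012),(.4939,.3489,.06)]); print(((q-[200,120])*5).round())
E
```

```text
[[349. 212.]
 [351. 246.]
 [347. 190.]]
```

```bash
python3 - <<'E'
from h import *
p,d=shot("side","s2"); crop(np.clip(p[:,:,::-1].astype(float)*1.8,0,255).astype(np.uint8),230,115,310,185,10,"s2c")
q=proj("side",[(.4939,.3489,.0416)]); print(((q-[230,115])*10).round())
st()
E
```

```text
[[398. 475.]]
t 2.92 p [0.4957 0.3505 0.0444] q [ 0.432  0.682  1.597 -0.     0.855  0.597] w 0.0868 F [-0.   0.4  0.1]
[[ 0.0078  0.9863 -0.1647]
 [ 0.0033 -0.1647 -0.9863]
 [-1.      0.0071 -0.0045]]
```

View pics/s2c.png

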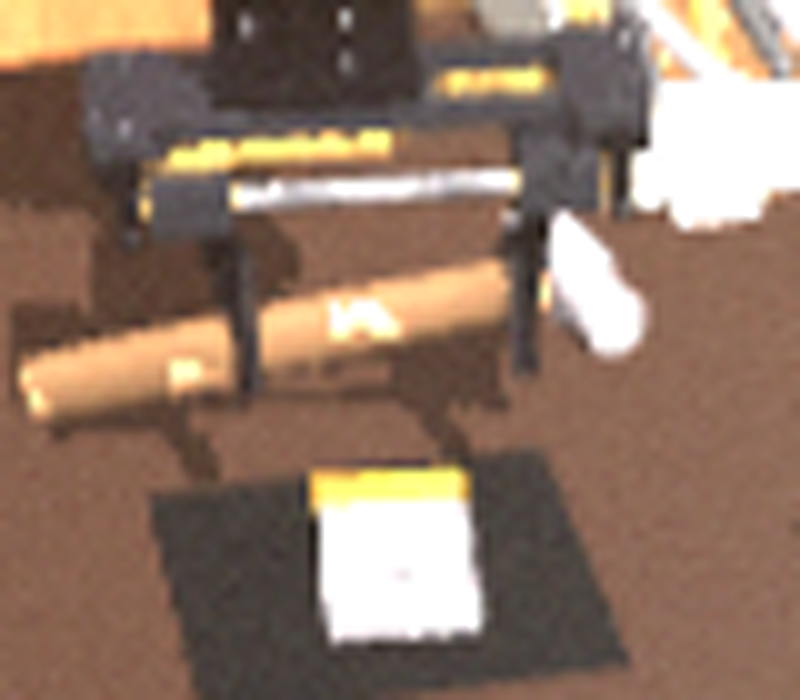

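```bash
python3 - <<'E'
from h import *
d=np.load("s2.npy");K,p,A=cp("side")
def P(u,v):
    z=d[v,u]; return (p+A@(np.array([(u-K[0,2])/K[0,0],(v-K[1,2])/K[1,1],1])*z)).round(3)
for uv in [(254,146),(254,149),(254,151),(254,153),(254,155),(254,158),(282,145),(282,148),(282,150),(282,152),(282,154),(266,134),(270,165),(270,176),(240,165),(263,170)]: print(uv,P(*uv))
t=np.load("t1.npy");K,p,A=cp("top"); d=t
for uv in [(215,220),(216,210),(214,230),(213,225)]: print(uv,P(*uv))
E
```

```text
(254, 146) [0.444 0.355 0.112]
(254, 149) [0.442 0.349 0.104]
(254, 151) [0.441 0.35  0.095]
(254, 153) [0.441 0.351 0.087]
(254, 155) [0.462 0.497 0.001]
(254, 158) [0.457 0.471 0.003]
(282, 145) [0.539 0.335 0.111]
(282, 148) [0.538 0.336 0.099]
(282, 150) [0.538 0.335 0.091]
(282, 152) [0.573 0.491 0.   ]
(282, 154) [0.568 0.471 0.002]
(266, 134) [0.482 0.322 0.167]
(270, 165) [0.5   0.38  0.013]
(270, 176) [0.483 0.305 0.012]
(240, 165) [0.397 0.431 0.004]
(263, 170) [0.468 0.354 0.012]
(215, 220) [0.502 0.331 0.204]
(216, 210) [0.532 0.328 0.208]
(214, 230) [0.491 0.381 0.013]
(213, 225) [0.486 0.336 0.207]
```

Depth puts the visible fingertips at z≈0.085, while the TCP reads 0.044. I'll descend partway and compare again.

Request:
{"method": "send_rows", "body": {
  "steps": [
    [[1.0,0,0,0,0,0],[1.0,0,0,0,0,0],[0,0,0,0,0,0]]
  ]
}}

```text
time: 3.17
position: [0.4985, 0.3507, 0.0271]
tool_rot: [0.545, 0.455, -0.535, 0.458]
ft_force: [-1.0, -0.5, -0.8]
grip_width: 0.0867
```

```bash
python3 - <<'E'
from h import *
for _ in range(3): st()
p,d=shot("side","s3"); crop(np.clip(p[:,:,::-1].astype(float)*1.8,0,255).astype(np.uint8),230,115,310,185,10,"s3c")
st()
K,p,A=cp("side")
for u in (253,254,255,280,281,282,283):
  for v in range(148,164):
    z=d[v,u]; P=(p+A@(np.array([(u-K[0,2])/K[0,0],(v-K[1,2])/K[1,1],1])*z)).round(3)
    if P[1]<.37 and P[2]>.02: last=(u,v,P)
  print(last)
E
```

```text
t 3.17 p [0.4985 0.3507 0.0271] q [ 0.43   0.708  1.605 -0.     0.814  0.597] w 0.0867 F [-1.  -0.5 -0.8]
[[ 0.014   0.986  -0.1662]
 [ 0.0062 -0.1663 -0.986 ]
 [-0.9999  0.0128 -0.0085]]
t 3.17 p [0.4985 0.3507 0.0271] q [ 0.43   0.708  1.605 -0.     0.814  0.597] w 0.0867 F [-1.  -0.5 -0.8]
[[ 0.014   0.986  -0.1662]
 [ 0.0062 -0.1663 -0.986 ]
 [-0.9999  0.0128 -0.0085]]
t 3.17 p [0.4985 0.3507 0.0271] q [ 0.43   0.708  1.605 -0.     0.814  0.597] w 0.0867 F [-1.  -0.5 -0.8]
[[ 0.014   0.986  -0.1662]
 [ 0.0062 -0.1663 -0.986 ]
 [-0.9999  0.0128 -0.0085]]
t 3.22 p [0.4988 0.351  0.0277] q [ 0.43   0.707  1.604 -0.     0.814  0.597] w 0.0869 F [-0.2  0.3 -0. ]
[[ 0.0148  0.986  -0.1661]
 [ 0.0065 -0.1663 -0.9861]
 [-0.9999  0.0135 -0.0089]]
(253, 149, array([0.44 , 0.358, 0.099]))
(254, 152, array([0.441, 0.354, 0.09 ]))
(255, 157, array([0.443, 0.352, 0.07 ]))
(255, 157, array([0.443, 0.352, 0.07 ]))
(255, 157, array([0.443, 0.352, 0.07 ]))
(282, 155, array([0.537, 0.337, 0.071]))
(283, 155, array([0.541, 0.336, 0.071]))
```

View pics/s3c.png

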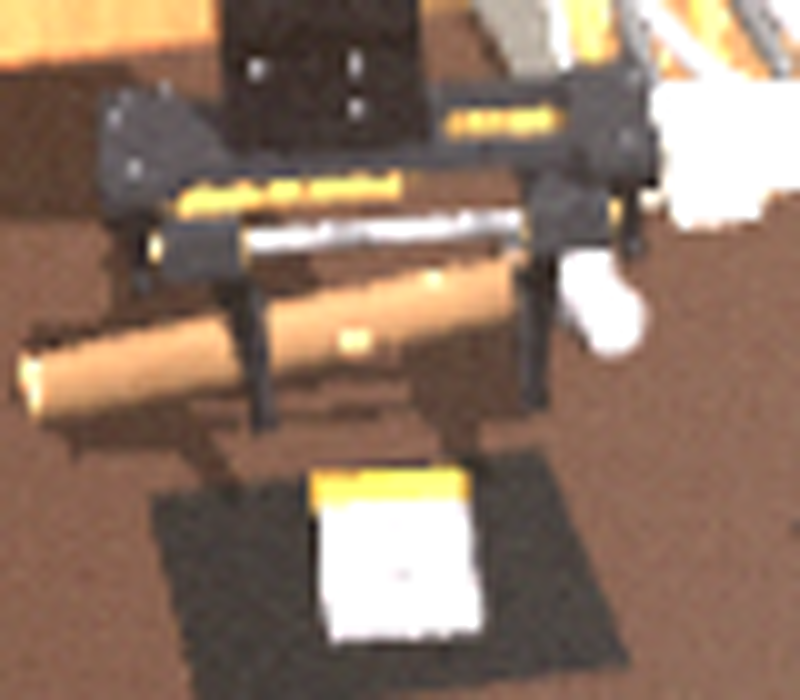

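```bash
python3 - <<'E'
from h import *
j=cv2.imread("pics/side0.png"); crop(np.clip(j.astype(float)*2,0,255).astype(np.uint8),80,280,240,400,5,"c7")
q=proj("side",[(.1515,-.6056,.182),(.1515,-.6056,.20),(.1515,-.6056,.225)]);print(((q-[80,280])*5).round())
print(np.array(proj("side",[(.1515+.011,-.6056-.046,.182),(.1515-.011,-.6056+.046,.182)])-[80,280])*5)
E
```

```text
[[511. 631.]
 [501. 597.]
 [486. 548.]]
[[560.96904861 762.70609573]
 [466.05960997 511.37201911]]
```

View pics/c7.png

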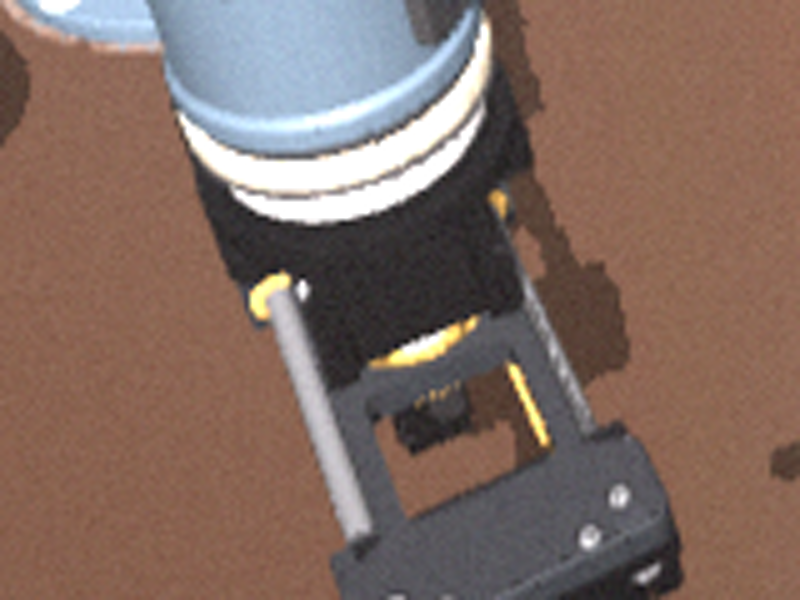

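```bash
python3 - <<'E'
from h import *
plan([((.4945,.352,.008),Rt(-9.8))],1)
E
```

```text
-> [0.494 0.352 0.008] rows 3
[0.66, -0.16, 0.0, 0.01, -0.03, -0.04],
[0.65, -0.15, -0.01, 0.01, -0.03, -0.04],
[0.66, -0.15, -0.01, 0.02, -0.03, -0.05]
```

Request:
{"method": "send_rows", "body": {
  "steps": [
    [[0.7,-0.15,0,0,-0.03,-0.05],[0.6,-0.15,0,0,-0.03,-0.05],[0.6,-0.15,0,0,-0.03,-0.05],[0,0,0,0,0,0]]
  ]
}}

```text
time: 3.55
position: [0.4952, 0.3525, 0.0085]
tool_rot: [-0.54, -0.457, 0.54, -0.456]
ft_force: [-0.0, -0.6, -0.0]
grip_width: 0.0866
```

```bash
python3 - <<'E'
from h import *
st()
p,d=shot("side","s4"); crop(np.clip(p[:,:,::-1].astype(float)*1.8,0,255).astype(np.uint8),230,115,310,185,10,"s4c")
E
```

```text
t 3.55 p [0.4952 0.3525 0.0085] q [4.340e-01 7.400e-01 1.602e+00 1.000e-03 8.000e-01 6.000e-01] w 0.0866 F [-0.  -0.6 -0. ]
[[-1.200e-03  9.861e-01 -1.661e-01]
 [ 6.000e-04 -1.661e-01 -9.861e-01]
 [-1.000e+00 -1.300e-03 -4.000e-04]]
```

View pics/s4c.png

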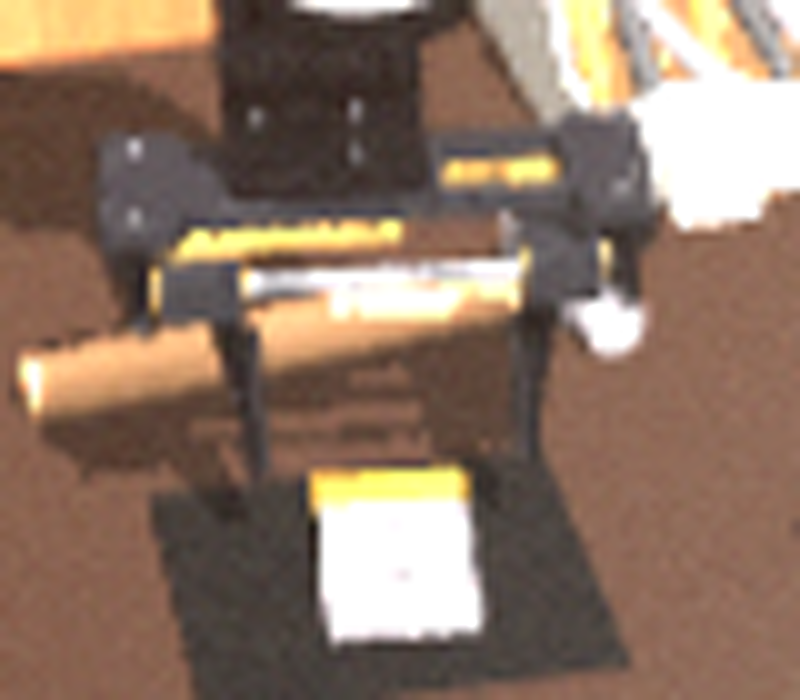

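Request:
{"method": "send_rows", "body": {
  "steps": [
    [[0,0,0,0,0,0],[0,0,0,0,0,0],[0,0,0,0,0,0],[0,0,0,0,0,0]]
  ],
  "gripper": 0.28,
  "force": 20
}}

```text
time: 3.93
position: [0.4956, 0.353, 0.0088]
tool_rot: [0.54, 0.457, -0.54, 0.456]
ft_force: [0.2, -0.2, 0.2]
grip_width: 0.0684
```

```bash
python3 - <<'E'
from h import *
st()
p,d=shot("side","s5"); crop(np.clip(p[:,:,::-1].astype(float)*1.8,0,255).astype(np.uint8),230,115,310,185,10,"s5c")
E
```

```text
t 3.93 p [0.4956 0.353  0.0088] q [4.350e-01 7.400e-01 1.601e+00 1.000e-03 8.010e-01 6.000e-01] w 0.0684 F [ 0.2 -0.2  0.2]
[[-2.000e-04  9.862e-01 -1.656e-01]
 [ 9.000e-04 -1.656e-01 -9.862e-01]
 [-1.000e+00 -4.000e-04 -9.000e-04]]
```

View pics/s5c.png

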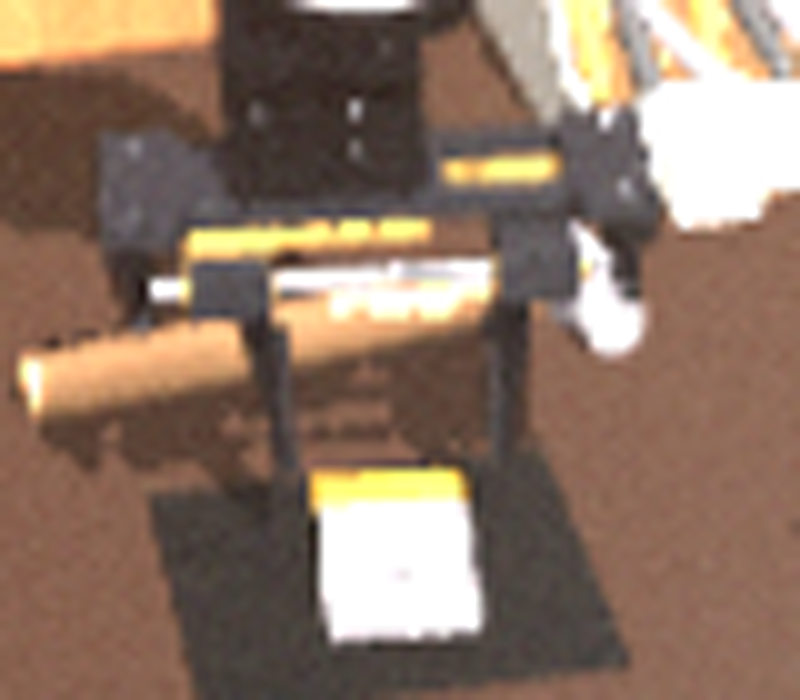

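```bash
python3 - <<'E'
from h import *
d=np.load("s5.npy");K,p,A=cp("side")
for u in (257,258,259,279,280,281):
  o=[]
  for v in range(142,168):
    z=d[v,u]; P=(p+A@(np.array([(u-K[0,2])/K[0,0],(v-K[1,2])/K[1,1],1])*z))
    o.append((v,*P.round(3)))
  print(u,[(x[0],float(x[1]),float(x[2]),float(x[3])) for x in o if x[2]<.38 and x[3]>.02][::2])
E
```

```text
257 [(142, 0.451, 0.329, 0.139), (147, 0.455, 0.365, 0.102), (149, 0.453, 0.352, 0.1), (151, 0.451, 0.349, 0.094), (153, 0.452, 0.354, 0.084), (155, 0.451, 0.353, 0.076), (157, 0.45, 0.348, 0.071), (159, 0.45, 0.352, 0.061), (161, 0.449, 0.354, 0.052)]
258 [(142, 0.454, 0.329, 0.138), (147, 0.458, 0.361, 0.103), (149, 0.457, 0.355, 0.098), (151, 0.456, 0.354, 0.091), (153, 0.455, 0.349, 0.086), (155, 0.454, 0.351, 0.077), (157, 0.454, 0.352, 0.068), (159, 0.453, 0.352, 0.06), (161, 0.452, 0.35, 0.054)]
259 [(142, 0.457, 0.325, 0.139), (157, 0.458, 0.354, 0.067), (159, 0.456, 0.349, 0.062), (161, 0.457, 0.354, 0.051)]
279 [(142, 0.524, 0.315, 0.134), (144, 0.532, 0.351, 0.108), (146, 0.531, 0.351, 0.101), (148, 0.528, 0.34, 0.098), (150, 0.527, 0.337, 0.092), (152, 0.528, 0.339, 0.083), (154, 0.527, 0.339, 0.075), (156, 0.528, 0.343, 0.065), (158, 0.528, 0.345, 0.056), (160, 0.526, 0.341, 0.05)]
280 [(142, 0.528, 0.315, 0.134), (144, 0.527, 0.316, 0.126), (146, 0.53, 0.331, 0.11), (148, 0.531, 0.337, 0.099), (150, 0.532, 0.343, 0.089), (152, 0.531, 0.337, 0.084), (154, 0.531, 0.342, 0.073), (156, 0.53, 0.339, 0.067), (158, 0.528, 0.331, 0.063)]
281 [(142, 0.53, 0.312, 0.135), (144, 0.53, 0.313, 0.127), (146, 0.536, 0.341, 0.105), (148, 0.536, 0.34, 0.098), (150, 0.535, 0.337, 0.091), (152, 0.534, 0.336, 0.084), (154, 0.535, 0.34, 0.074), (159, 0.534, 0.341, 0.053)]
```

```bash
cat >> h.py <<'E'
OFF=0.041
def tip(o=None):
    o=o or get_obs(); return np.array(o["position"])-OFF*R.from_quat(o["tool_rot"]).as_matrix()[:,0]
def T(pos,M): # real tip target -> reported TCP target
    return (np.array(pos,float)+OFF*M[:,0],M)
def planT(w,v=4.0):
    print("tip now",tip().round(4)); plan([T(a[0],a[1])+tuple(a[2:]) for a in w],v)
E
python3 - <<'E'
from h import *
planT([((.496,.351,.007),Rt(-9.8))],1)
E
```

```text
tip now [0.4957 0.353  0.0499]
-> [ 0.496  0.351 -0.034] rows 5
[0.86, 0.01, 0.04, 0.01, 0.0, 0.0],
[0.86, 0.01, 0.04, 0.01, 0.0, 0.0],
[0.86, 0.01, 0.04, 0.01, 0.0, 0.0],
[0.85, 0.02, 0.04, 0.01, 0.0, 0.0],
[0.86, 0.01, 0.04, 0.0, -0.01, 0.0]
```

Request:
{"method": "send_rows", "body": {
  "steps": [
    [[0.9,0,0.05,0,0,0],[0.9,0,0.05,0,0,0],[0.9,0,0.05,0,0,0],[0.6,0,0,0,0,0],[0.4,0,0,0,0,0]]
  ]
}}

```text
time: 4.4
position: [0.4963, 0.3517, -0.0305]
tool_rot: [0.541, 0.457, -0.539, 0.457]
ft_force: [-0.4, -0.6, -0.1]
grip_width: 0.0631
```

```bash
python3 - <<'E'
from h import *
st();print(tip())
p,d=shot("side","s6"); crop(np.clip(p[:,:,::-1].astype(float)*1.8,0,255).astype(np.uint8),230,115,310,185,10,"s6c")
E
```

```text
t 4.4 p [ 0.4963  0.3517 -0.0305] q [4.320e-01 8.010e-01 1.614e+00 1.000e-03 7.230e-01 5.980e-01] w 0.0631 F [-0.4 -0.6 -0.1]
[[ 0.0023  0.9862 -0.1657]
 [ 0.0021 -0.1657 -0.9862]
 [-1.      0.0019 -0.0024]]
[0.49625343 0.35163501 0.01046367]
```

View pics/s6c.png

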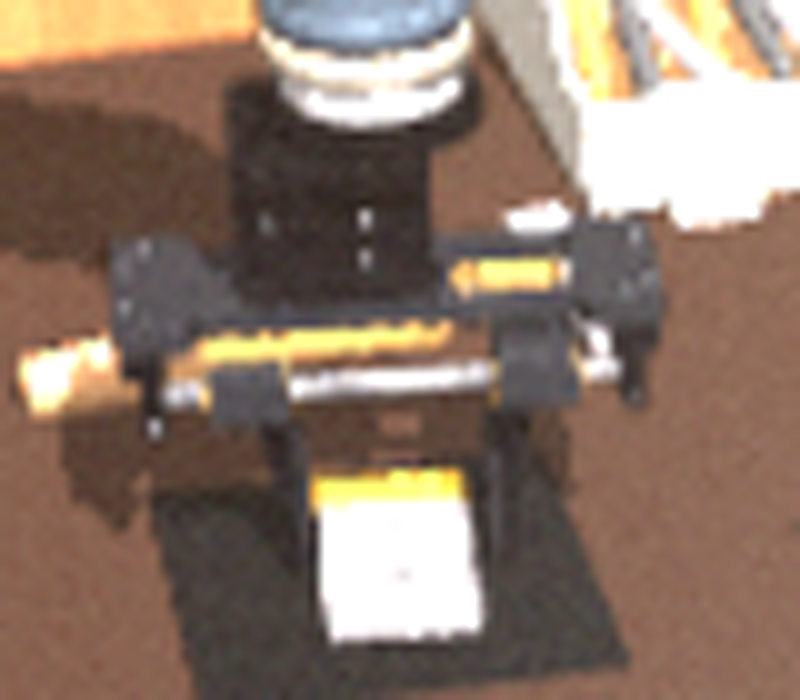

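Request:
{"method": "send_rows", "body": {
  "steps": [
    [[0.4,0,0,0,0,0],[0.1,0,0,0,0,0]]
  ]
}}

```text
time: 4.62
position: [0.4958, 0.3515, -0.0362]
tool_rot: [0.54, 0.457, -0.539, 0.456]
ft_force: [-3.5, -1.7, 14.9]
grip_width: 0.0627
```

Request:
{"method": "send_rows", "body": {
  "steps": [
    [[0,0,0,0,0,0],[0,0,0,0,0,0],[0,0,0,0,0,0],[0,0,0,0,0,0],[0,0,0,0,0,0]]
  ],
  "gripper": 0.6,
  "force": 40
}}

```text
time: 5.03
position: [0.4949, 0.3515, -0.036]
tool_rot: [-0.54, -0.457, 0.54, -0.456]
ft_force: [-0.1, 0.0, 1.7]
grip_width: 0.0535
```

```bash
python3 - <<'E'
from h import *
st();print(tip())
p,d=shot("side","s7"); crop(np.clip(p[:,:,::-1].astype(float)*1.8,0,255).astype(np.uint8),230,115,310,185,10,"s7c")
E
```

```text
t 5.03 p [ 0.4949  0.3515 -0.036 ] q [0.433 0.81  1.616 0.002 0.716 0.598] w 0.0535 F [-0.1  0.   1.7]
[[-1.200e-03  9.861e-01 -1.660e-01]
 [ 1.000e-03 -1.660e-01 -9.861e-01]
 [-1.000e+00 -1.300e-03 -8.000e-04]]
[0.4949619  0.35143856 0.00501275]
```

View pics/s7c.png

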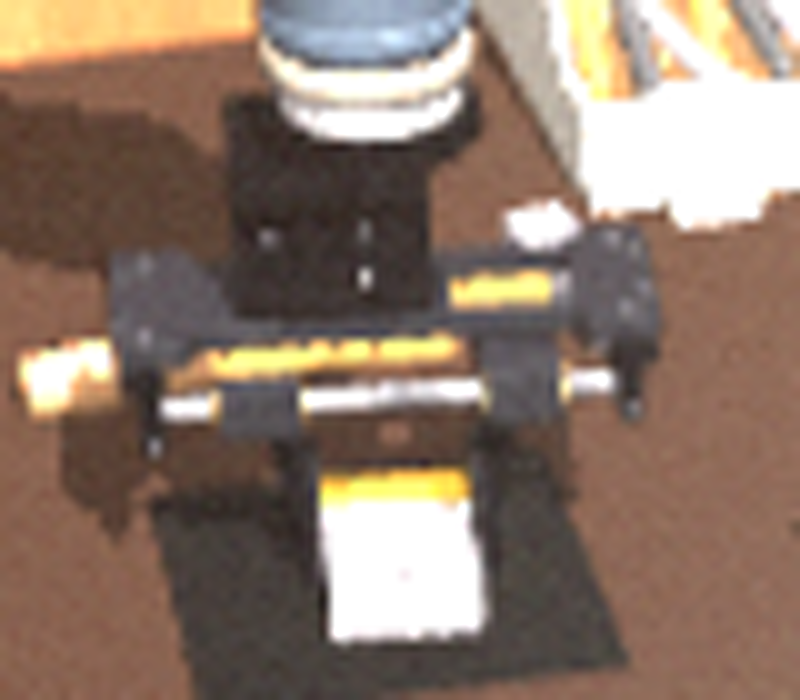

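```bash
sed -i 's/^OFF=.*/OFF=0.039/' h.py; python3 - <<'E'
from h import *
planT([((.495,.3515,.07),Rt(-9.6)),((.6285,.033,.11),Rt(0.6,7.7))],3.5)
E
```

```text
tip now [0.495  0.3514 0.003 ]
-> [0.495 0.352 0.031] rows 2
[-3.35, 0.0, 0.0, 0.0, 0.0, 0.01],
[-3.35, 0.0, -0.01, 0.01, -0.01, 0.0]
-> [0.628 0.038 0.071] rows 10
[-0.4, 1.84, 2.87, -0.17, 0.13, -0.01],
[-0.44, 1.79, 2.89, -0.17, 0.13, -0.01],
[-0.49, 1.73, 2.92, -0.17, 0.13, -0.01],
[-0.53, 1.68, 2.94, -0.17, 0.13, -0.01],
[-0.57, 1.63, 2.96, -0.17, 0.13, -0.01],
[-0.61, 1.58, 2.98, -0.17, 0.13, -0.01],
[-0.65, 1.52, 3.0, -0.17, 0.13, -0.01],
[-0.7, 1.47, 3.02, -0.17, 0.12, -0.01],
[-0.74, 1.41, 3.04, -0.17, 0.13, -0.02],
[-0.78, 1.36, 3.05, -0.17, 0.12, -0.01]
```

Request:
{"method": "send_rows", "body": {
  "steps": [
    [[-2.0,0,0,0,0,0],[-3.0,0,0,0,0,0],[-2.5,0,0,0,0,0]]
  ]
}}

```text
time: 5.33
position: [0.4895, 0.3483, 0.0329]
tool_rot: [-0.534, -0.459, 0.546, -0.455]
ft_force: [0.6, 0.2, -3.7]
grip_width: 0.0533
```

Request:
{"method": "send_rows", "body": {
  "steps": [
    [[-0.4,1.8,2.9,-0.2,0.1,0],[-0.4,1.8,2.9,-0.2,0.1,0],[-0.5,1.7,2.9,-0.2,0.1,0],[-0.5,1.7,2.9,-0.2,0.1,0],[-0.6,1.6,3.0,-0.2,0.1,0],[-0.6,1.6,3.0,-0.2,0.1,0],[-0.6,1.5,3.0,-0.2,0.2,0],[-0.7,1.4,3.0,-0.2,0.2,0]]
  ]
}}

```text
time: 6.0
position: [0.6016, 0.1008, 0.0679]
tool_rot: [0.518, 0.534, -0.467, 0.478]
ft_force: [0.6, -0.6, -3.0]
grip_width: 0.0538
```

```bash
python3 - <<'E'
from h import *
st()
planT([((.6285,.033,.11),Rt(0.6,7.7))],3)
E
```

```text
t 6.0 p [0.6016 0.1008 0.0679] q [-0.078  0.653  1.577  0.132  0.93  -0.184] w 0.0538 F [ 0.6 -0.6 -3. ]
[[-0.0062  0.9996  0.0258]
 [ 0.1061  0.0263 -0.994 ]
 [-0.9943 -0.0034 -0.1062]]
tip now [0.6019 0.0966 0.1067]
-> [0.628 0.038 0.071] rows 3
[-0.34, 0.84, 2.08, 0.05, 0.09, 0.02],
[-0.36, 0.85, 2.08, 0.05, 0.09, 0.02],
[-0.37, 0.86, 2.07, 0.05, 0.09, 0.01]
```

Request:
{"method": "send_rows", "body": {
  "steps": [
    [[-0.3,0.8,2.1,0.05,0.1,0],[-0.3,0.8,2.1,0.05,0.1,0],[-0.3,0.9,2.1,0.05,0.1,0],[0,0,0,0,0,0],[0,0,0,0,0,0]]
  ]
}}

```text
time: 6.42
position: [0.6332, 0.022, 0.0665]
tool_rot: [0.532, 0.533, -0.466, 0.465]
ft_force: [-0.0, 0.6, -3.4]
grip_width: 0.0532
```

```bash
python3 - <<'E'
from h import *
st()
p,d=shot("side","s8"); crop(p[:,:,::-1],270,140,400,240,6,"s8c")
p,d=shot("top","t8"); crop(p[:,:,::-1],265,155,375,225,7,"t8c")
planT([((.6285,.033,.06),Rt(0.6,7.7))],2)
E
```

```text
t 6.42 p [0.6332 0.022  0.0665] q [-0.214  0.686  1.507  0.157  0.985 -0.303] w 0.0532 F [-0.   0.6 -3.4]
[[-1.000e-03  1.000e+00 -6.000e-04]
 [ 1.338e-01 -5.000e-04 -9.910e-01]
 [-9.910e-01 -1.100e-03 -1.338e-01]]
tip now [0.6331 0.0179 0.1053]
-> [0.628 0.038 0.021] rows 3
[1.56, -0.15, -0.3, -0.03, 0.0, 0.0],
[1.57, -0.15, -0.3, -0.03, 0.0, 0.0],
[1.56, -0.16, -0.3, -0.03, 0.0, 0.0]
```

View pics/s8c.png

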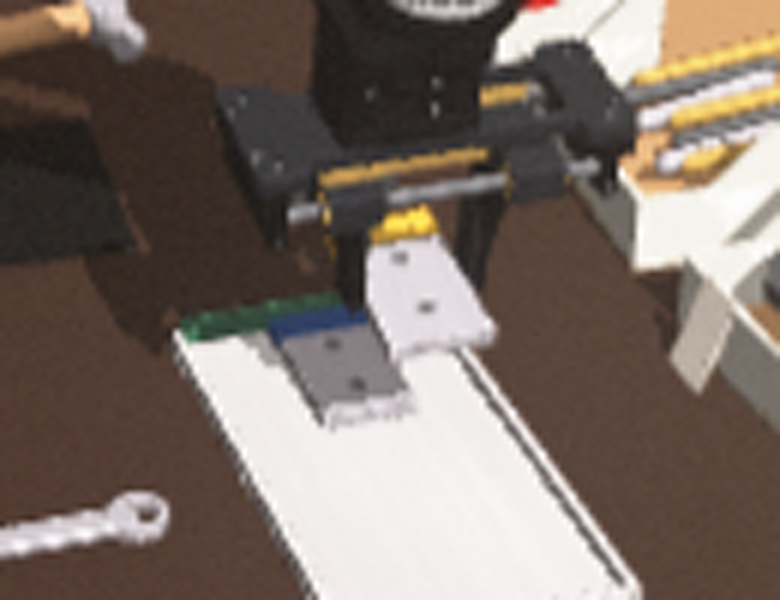

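View pics/t8c.png

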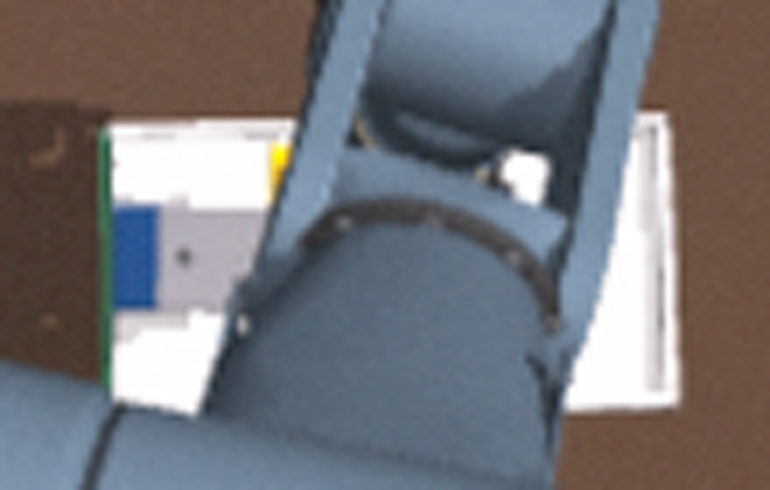

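```bash
cat >> h.py <<'E'
def corners(tp,M,dl=0,dx=0):
    X,Y,Z=M[:,0],M[:,1],M[:,2]; c=tp-X*.009-Z*dl+Y*dx
    return np.array([c-Z*.05+Y*.027,c-Z*.05-Y*.027,c+Z*.05-Y*.027,c+Z*.05+Y*.027])
E
python3 - <<'E'
from h import *
o,M=st(); C=corners(tip(),M); print(C.round(4)); print(((proj("side",C)-[270,140]+.5)*6-.5).round())
c=tip()-M[:,0]*.009
print("spots",((proj("side",np.array([c-M[:,2]*.0205, c+M[:,2]*.0205])) -[270,140]+.5)*6-.5).round())
E
```

```text
t 6.52 p [0.6331 0.0231 0.0667] q [-0.212  0.685  1.507  0.157  0.984 -0.303] w 0.0532 F [ 0.1  0.4 -2.5]
[[-9.000e-04  1.000e+00  1.100e-03]
 [ 1.335e-01  1.200e-03 -9.911e-01]
 [-9.911e-01 -8.000e-04 -1.335e-01]]
[[ 0.6601  0.0662  0.1209]
 [ 0.6061  0.0662  0.1209]
 [ 0.6062 -0.0329  0.1076]
 [ 0.6602 -0.0329  0.1075]]
[[431. 210.]
 [331. 227.]
 [397. 351.]
 [501. 333.]]
spots [[401. 254.]
 [428. 304.]]
```

```bash
python3 - <<'E'
from h import *
planT([((.6285,.033,.035),Rt(0.6,7.7))],2)
E
```

```text
tip now [0.6331 0.0179 0.1053]
-> [ 0.628  0.038 -0.004] rows 4
[1.79, -0.11, -0.14, -0.02, 0.0, 0.0],
[1.79, -0.12, -0.14, -0.02, 0.0, 0.0],
[1.8, -0.11, -0.14, -0.02, 0.0, 0.0],
[1.79, -0.11, -0.15, -0.03, 0.0, 0.0]
```

Request:
{"method": "send_rows", "body": {
  "steps": [
    [[1.8,-0.1,-0.15,0,0,0],[1.8,-0.1,-0.15,0,0,0],[1.8,-0.1,-0.15,0,0,0],[1.8,-0.1,-0.15,-0.1,0,0],[0,0,0,0,0,0],[0,0,0,0,0,0]]
  ]
}}

```text
time: 7.02
position: [0.6261, 0.0467, -0.0061]
tool_rot: [0.527, 0.538, -0.461, 0.47]
ft_force: [0.5, -0.3, -2.6]
grip_width: 0.0535
```

```bash
python3 - <<'E'
from h import *
p,d=shot("side","s9"); crop(p[:,:,::-1],290,160,390,235,8,"s9c")
o,M=st();C=corners(tip(),M); print(C.round(4)); print(((proj("side",C)-[290,160]+.5)*8-.5).round())
c=tip()-M[:,0]*.009
print("spots",((proj("side",np.array([c-M[:,2]*.016, c+M[:,2]*.0245])) -[290,160]+.5)*8-.5).round())
planT([((.6285,.033,.011),Rt(0.6,7.7))],1)
E
```

```text
t 7.07 p [ 0.6255  0.0469 -0.0062] q [-0.177  0.785  1.556  0.178  0.838 -0.319] w 0.0535 F [-0.4  1.  -3.3]
[[-0.0049  0.9998  0.0206]
 [ 0.1343  0.0211 -0.9907]
 [-0.9909 -0.0021 -0.1343]]
[[ 0.6517  0.0906  0.0481]
 [ 0.5977  0.0894  0.0482]
 [ 0.5997 -0.0096  0.0348]
 [ 0.6537 -0.0085  0.0346]]
[[368. 251.]
 [241. 274.]
 [327. 440.]
 [459. 413.]]
spots [[334. 316.]
 [370. 383.]]
tip now [0.6257 0.0417 0.0325]
-> [ 0.628  0.038 -0.028] rows 3
[0.67, 0.09, 0.39, 0.03, 0.0, 0.01],
[0.67, 0.1, 0.38, 0.03, 0.0, 0.01],
[0.67, 0.1, 0.39, 0.04, 0.0, 0.01]
```

View pics/s9c.png

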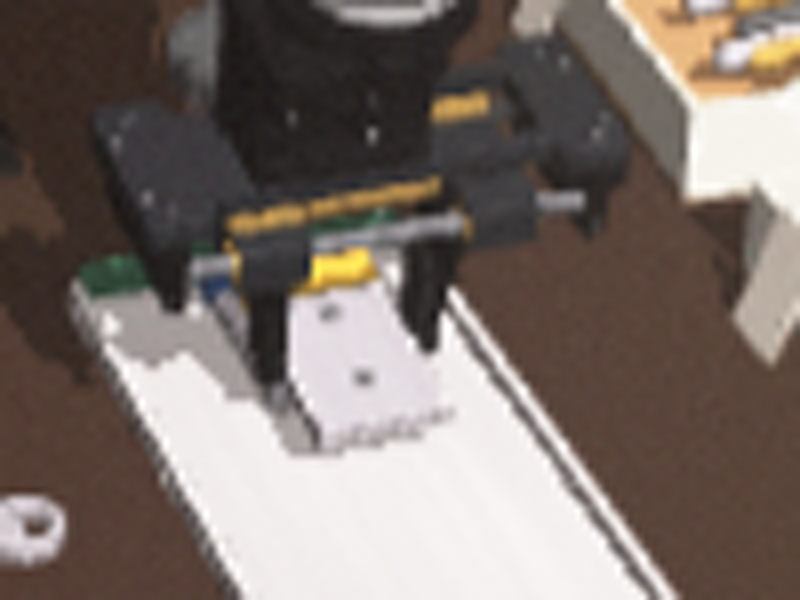

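Request:
{"method": "send_rows", "body": {
  "steps": [
    [[0.6,0.1,0.35,0.05,0,0],[0.6,0.1,0.35,0.05,0,0],[0.6,0.1,0.35,0,0,0],[0,0,0,0,0,0]]
  ]
}}

```text
time: 7.4
position: [0.6316, 0.0387, -0.0235]
tool_rot: [0.53, 0.534, -0.462, 0.469]
ft_force: [0.0, -0.1, -3.9]
grip_width: 0.0535
```

```bash
python3 - <<'E'
from h import *
st()
planT([((.6285,.033,.0107),Rt(0.6,7.7))],1)
E
```

```text
t 7.4 p [ 0.6316  0.0387 -0.0235] q [-0.188  0.815  1.549  0.181  0.81  -0.327] w 0.0535 F [ 0.  -0.1 -3.9]
[[ 0.0015  0.9999  0.0116]
 [ 0.1327  0.0113 -0.9911]
 [-0.9912  0.003  -0.1327]]
tip now [0.6315 0.0335 0.0152]
-> [ 0.628  0.038 -0.028] rows 1
[0.44, -0.31, 0.1, 0.01, 0.01, -0.03]
```

Request:
{"method": "send_rows", "body": {
  "steps": [
    [[0.1,-0.3,0,0,0,0],[0,0,0,0,0,0]]
  ]
}}

```text
time: 7.57
position: [0.629, 0.0378, -0.0245]
tool_rot: [0.53, 0.534, -0.462, 0.469]
ft_force: [-0.4, 0.1, -2.5]
grip_width: 0.0534
```

```bash
python3 - <<'E'
from h import *
p,d=shot("side","s10"); crop(p[:,:,::-1],290,160,390,235,8,"s10c")
o,M=st();c=tip()-M[:,0]*.009
print("spots",((proj("side",np.array([c-M[:,2]*.016, c+M[:,2]*.0245])) -[290,160]+.5)*8-.5).round())
planT([((.6285,.033,.0107),Rt(0.6,7.7))],1)
E
```

```text
t 7.62 p [ 0.6298  0.0377 -0.0242] q [-0.19   0.813  1.556  0.183  0.801 -0.33 ] w 0.0537 F [ 0.9 -1.5 -2.4]
[[ 0.0039  0.9999  0.0104]
 [ 0.1323  0.0098 -0.9912]
 [-0.9912  0.0052 -0.1322]]
spots [[350. 365.]
 [386. 433.]]
tip now [0.6297 0.0325 0.0145]
-> [ 0.628  0.038 -0.028] rows 1
[0.38, -0.14, -0.01, 0.0, 0.02, -0.05]
```

View pics/s10c.png

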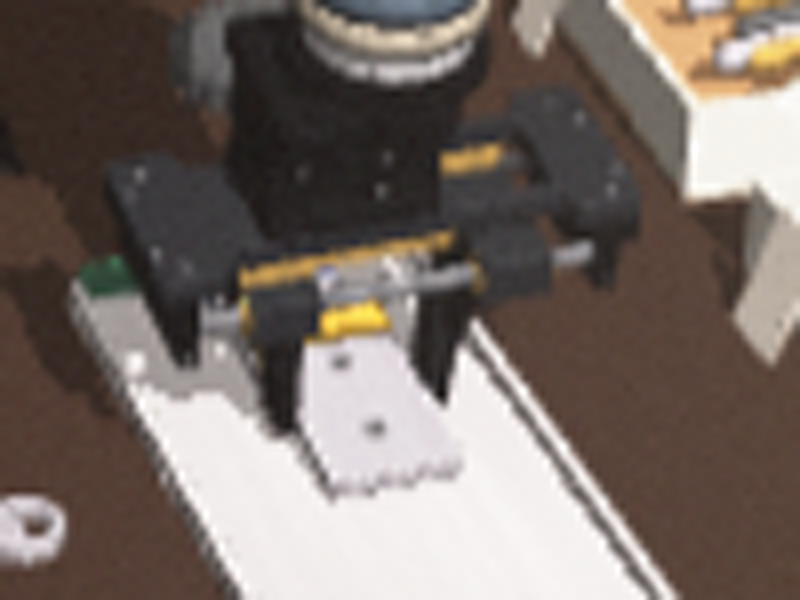

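```bash
python3 - <<'E'
from h import *
def u(l,x0,y0,s): return (np.array(l,float)+.5)/s-.5+[x0,y0]
j=cv2.imread("pics/side0.png")
def cen(img,uv,r=3):
    x,y=np.round(uv).astype(int); g=cv2.cvtColor(img,6)[y-r:y+r+1,x-r:x+r+1].astype(float); w=np.clip(np.median(g)-10-g,0,None); yy,xx=np.mgrid[y-r:y+r+1,x-r:x+r+1]; return [(w*xx).sum()/w.sum(),(w*yy).sum()/w.sum()]
b=[cen(j,q) for q in u([[283,178],[317,232]],290,175,8)]
print("blue",onplane("side",b,.013).round(4))
k=cv2.imread("pics/s10.png"); y=[cen(k,q) for q in u([[342,362],[376,427]],290,160,8)]
c=tip(); 
for q,z in zip(y,(.0145+.009+.002,.0145+.009-.0033)): print("yel",onplane("side",[q],z).round(4))
i=cv2.imread("pics/top0.png")
t=[cen(i,q) for q in u([[153,213],[244,212]],272,165,8)]; print("top blue",onplane("top",t,.013).round(4))
E
```

```text
blue [[0.628  0.1308 0.013 ]
 [0.626  0.0768 0.013 ]]
yel [[0.627  0.0594 0.0255]]
yel [[0.6269 0.0109 0.0202]]
top blue [[0.6287 0.1147 0.013 ]
 [0.6291 0.0742 0.013 ]]
```

Request:
{"method": "send_rows", "body": {
  "steps": [
    [[0.3,-0.05,0,0,0,0],[0.15,0,0,0,0,0]]
  ]
}}

```text
time: 7.78
position: [0.6299, 0.0379, -0.0279]
tool_rot: [0.531, 0.533, -0.462, 0.47]
ft_force: [-2.3, -1.1, 5.7]
grip_width: 0.0531
```

```bash
python3 - <<'E'
from h import *
st();print(tip())
E
```

```text
t 7.78 p [ 0.6299  0.0379 -0.0279] q [-0.19   0.819  1.558  0.185  0.793 -0.331] w 0.0531 F [-2.3 -1.1  5.7]
[[ 0.0054  0.9999  0.0102]
 [ 0.1321  0.0094 -0.9912]
 [-0.9912  0.0066 -0.132 ]]
[0.62968966 0.03272778 0.01072895]
```

Request:
{"method": "send_rows", "body": {
  "steps": [
    [[0,0,0,0,0,0],[0,0,0,0,0,0],[0,0,0,0,0,0],[-0.5,0,0,0,0,0],[-2,0,0,0,0,0],[-3,0,0,0,0,0],[-3,0,0,0,0,0]]
  ],
  "gripper": 0.15
}}

```text
time: 8.37
position: [0.6259, 0.0281, 0.0548]
tool_rot: [0.529, 0.536, -0.464, 0.467]
ft_force: [0.4, -0.4, -0.5]
grip_width: 0.0736
```

```bash
python3 - <<'E'
from h import *
p,d=shot("side","s11"); crop(p[:,:,::-1],290,160,390,235,8,"s11c")
st(); print(tip())
E
```

```text
t 8.42 p [0.6305 0.0266 0.0613] q [-0.208  0.687  1.525  0.161  0.957 -0.313] w 0.074 F [ 0.7 -0.5  3. ]
[[ 0.0066  0.9999  0.0105]
 [ 0.1325  0.0095 -0.9911]
 [-0.9912  0.008  -0.1324]]
[0.63023153 0.0214826  0.099913  ]
```

View pics/s11c.png

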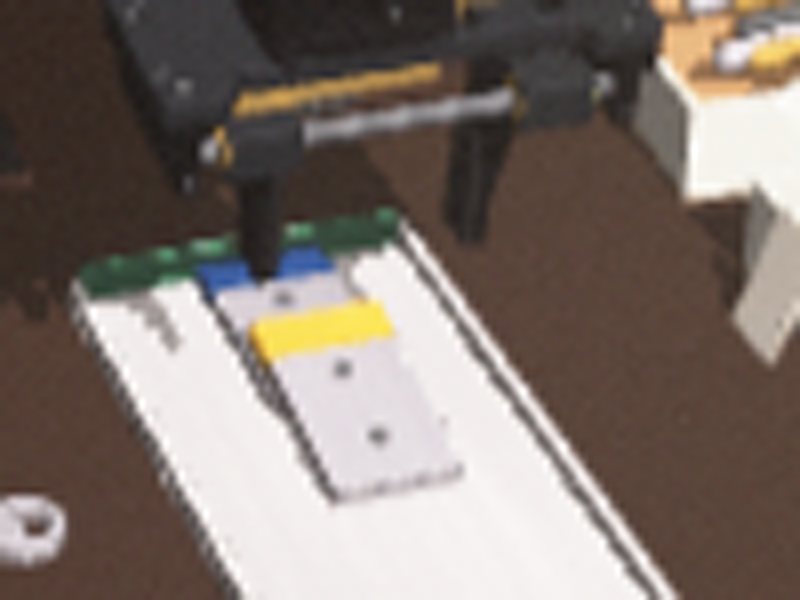

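```bash
python3 - <<'E'
from h import *
planT([((.53,-.15,.13),Rt(0)),((.481,-.342,.10),Rt(-.5))],4)
E
```

```text
tip now [0.6302 0.0215 0.0999]
-> [ 0.53  -0.15   0.091] rows 6
[-0.89, -1.7, 2.83, 0.02, -0.21, -0.01],
[-0.83, -1.69, 2.86, 0.02, -0.21, -0.01],
[-0.76, -1.69, 2.88, 0.01, -0.21, -0.01],
[-0.7, -1.69, 2.9, 0.02, -0.21, -0.01],
[-0.63, -1.68, 2.91, 0.01, -0.21, -0.01],
[-0.57, -1.68, 2.93, 0.02, -0.22, -0.02]
-> [ 0.481 -0.342  0.061] rows 6
[0.5, -0.81, 3.2, 0.01, 0.0, 0.0],
[0.5, -0.81, 3.2, 0.01, 0.0, 0.0],
[0.5, -0.81, 3.2, 0.01, 0.0, 0.0],
[0.5, -0.81, 3.2, 0.02, 0.0, 0.0],
[0.5, -0.8, 3.21, 0.01, 0.0, 0.0],
[0.5, -0.79, 3.21, 0.02, 0.0, 0.0]
```

Request:
{"method": "send_rows", "body": {
  "steps": [
    [[-0.9,-1.7,2.8,0,-0.2,0],[-0.9,-1.7,2.8,0,-0.2,0],[-0.8,-1.7,2.9,0,-0.2,0],[-0.7,-1.7,2.9,0,-0.2,0],[-0.6,-1.7,2.9,0,-0.2,0],[-0.6,-1.7,2.9,0,-0.2,0],[0.4,-0.8,3.2,0,0,0],[0.4,-0.8,3.2,0,0,0]]
  ]
}}

```text
time: 9.08
position: [0.5197, -0.2183, 0.0954]
tool_rot: [0.501, 0.496, -0.488, 0.514]
ft_force: [0.7, -0.3, -0.3]
grip_width: 0.0736
```

```bash
python3 - <<'E'
from h import *
st()
p,d=shot("top","t11"); crop(p[:,:,::-1],265,155,375,225,7,"t11c")
planT([((.481,-.342,.10),Rt(-.5))],4)
E
```

```text
t 9.08 p [ 0.5197 -0.2183  0.0954] q [-0.605  0.552  1.697  0.019  0.864 -0.638] w 0.0736 F [ 0.7 -0.3 -0.3]
[[ 0.0319  0.9993  0.0209]
 [-0.005   0.0211 -0.9998]
 [-0.9995  0.0318  0.0056]]
tip now [ 0.5181 -0.2248  0.134 ]
-> [ 0.481 -0.342  0.061] rows 4
[0.85, -1.04, 2.9, 0.06, 0.02, -0.08],
[0.85, -1.01, 2.9, 0.06, 0.03, -0.08],
[0.85, -0.99, 2.91, 0.07, 0.02, -0.07],
[0.85, -0.95, 2.92, 0.06, 0.03, -0.08]
```

View pics/t11c.png

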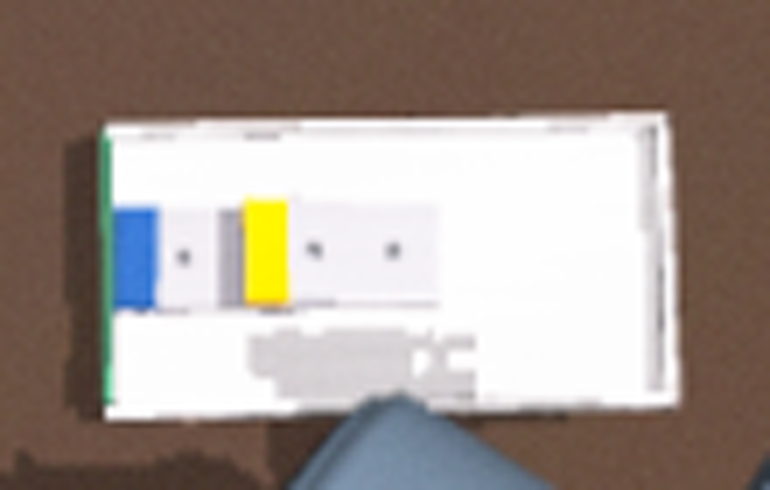

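Request:
{"method": "send_rows", "body": {
  "steps": [
    [[0.8,-1.0,2.9,0.1,0,-0.1],[0.8,-1.0,2.9,0.1,0,-0.1],[0.8,-1.0,2.9,0,0.05,-0.1],[0.8,-1.0,2.9,0.05,0.05,0],[0,0,0,0,0,0],[0,0,0,0,0,0]]
  ],
  "gripper": 0.45
}}

```text
time: 9.63
position: [0.4801, -0.3519, 0.066]
tool_rot: [0.505, 0.493, -0.503, 0.499]
ft_force: [0.1, 0.2, -0.6]
grip_width: 0.0496
```

```bash
python3 - <<'E'
from h import *
st()
p,d=shot("side","s12"); crop(p[:,:,::-1],260,210,400,345,5,"s12c")
planT([((.481,-.342,.065),Rt(-.5)),((.481,-.342,.033),Rt(-.5))],2)
q=proj("side",[tip(),(.481,-.342,.06)]); print(((q-[260,210]+.5)*5-.5).round())
E
```

```text
t 9.63 p [ 0.4801 -0.3519  0.066 ] q [-0.821  0.637  1.618  0.003  0.877 -0.807] w 0.0496 F [ 0.1  0.2 -0.6]
[[ 0.0082  0.9998 -0.0159]
 [-0.0057 -0.0158 -0.9999]
 [-0.9999  0.0083  0.0056]]
tip now [ 0.48   -0.3519  0.1051]
-> [ 0.481 -0.342  0.026] rows 3
[1.34, 0.01, -0.35, -0.02, 0.02, -0.03],
[1.33, 0.01, -0.34, -0.02, 0.02, -0.03],
[1.34, 0.01, -0.35, -0.02, 0.03, -0.02]
-> [ 0.481 -0.342 -0.006] rows 2
[1.6, 0.0, 0.0, 0.0, 0.0, 0.0],
[1.6, 0.0, 0.01, 0.0, 0.0, 0.0]
[[355. 367.]
 [349. 422.]]
```

View pics/s12c.png

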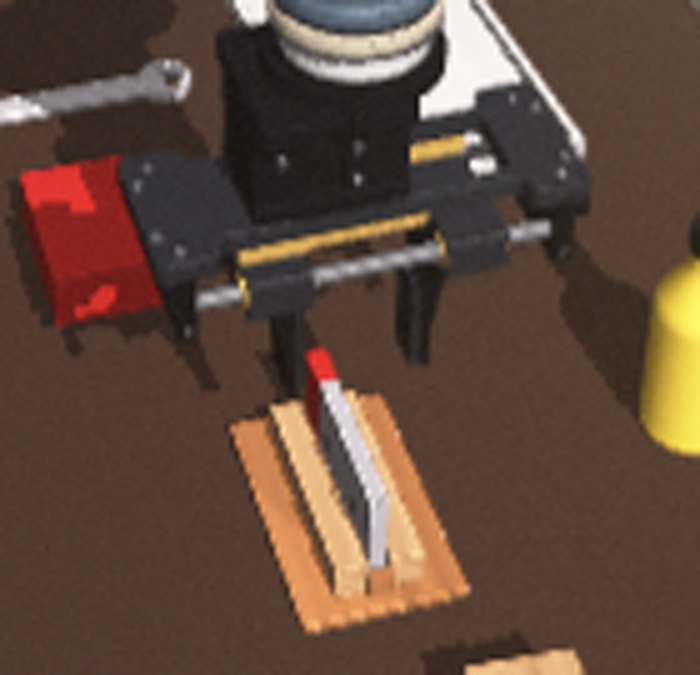

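Request:
{"method": "send_rows", "body": {
  "steps": [
    [[1.3,0,-0.35,0,0,0],[1.3,0,-0.35,0,0,0],[1.3,0,-0.3,0,0,-0.1],[0,0,0,0,0,0]]
  ]
}}

```text
time: 10.02
position: [0.4834, -0.3395, 0.0286]
tool_rot: [-0.501, -0.494, 0.505, -0.499]
ft_force: [-0.4, 0.2, -1.1]
grip_width: 0.0483
```

```bash
python3 - <<'E'
from h import *
st()
p,d=shot("side","s13"); crop(p[:,:,::-1],260,210,400,345,5,"s13c")
planT([((.481,-.342,.034),Rt(-.5))],2)
E
```

```text
t 10.02 p [ 0.4834 -0.3395  0.0286] q [-0.798  0.691  1.646 -0.008  0.798 -0.779] w 0.0483 F [-0.4  0.2 -1.1]
[[ 9.000e-04  9.999e-01 -1.260e-02]
 [-9.500e-03 -1.260e-02 -9.999e-01]
 [-1.000e+00  1.000e-03  9.500e-03]]
tip now [ 0.4838 -0.3396  0.0685]
-> [ 0.481 -0.342 -0.005] rows 2
[1.73, -0.15, 0.08, -0.02, 0.05, -0.01],
[1.72, -0.14, 0.1, -0.01, 0.05, -0.01]
```

View pics/s13c.png

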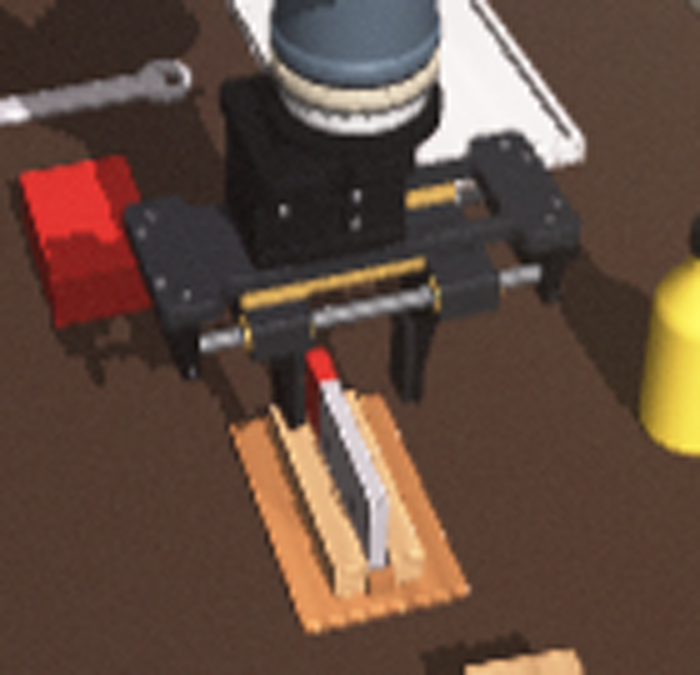

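Request:
{"method": "send_rows", "body": {
  "steps": [
    [[1.5,-0.1,0.1,0,0.05,0],[1.4,-0.1,0.1,0,0.05,0],[0.4,0,0,0,0,0],[0,0,0,0,0,0]]
  ]
}}

```text
time: 10.4
position: [0.485, -0.3413, -0.0025]
tool_rot: [0.503, 0.496, -0.501, 0.5]
ft_force: [0.2, -0.5, 1.0]
grip_width: 0.0474
```

```bash
python3 - <<'E'
from h import *
st();print(tip())
p,d=shot("side","s14"); crop(p[:,:,::-1],260,210,400,345,5,"s14c")
E
```

```text
t 10.4 p [ 0.485  -0.3413 -0.0025] q [-0.803  0.743  1.651  0.003  0.742 -0.797] w 0.0474 F [ 0.2 -0.5  1. ]
[[ 0.0053  1.     -0.0074]
 [-0.0027 -0.0074 -1.    ]
 [-1.      0.0053  0.0027]]
[ 0.48477245 -0.34115979  0.03647755]
```

View pics/s14c.png

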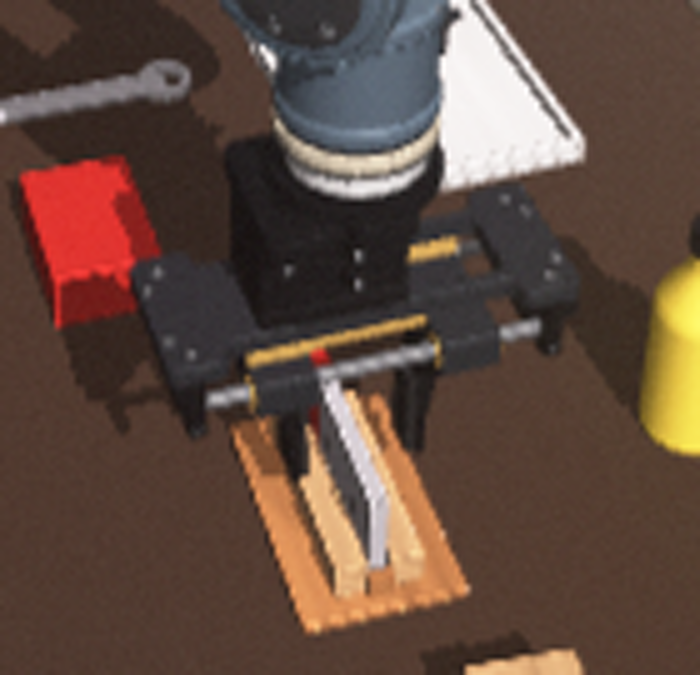

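Request:
{"method": "send_rows", "body": {
  "steps": [
    [[0,-0.35,0,0,0,-0.05],[0,0,0,0,0,0],[0,0,0,0,0,0],[0,0,0,0,0,0],[0,0,0,0,0,0],[0,0,0,0,0,0],[0,0,0,0,0,0],[0,0,0,0,0,0]]
  ],
  "gripper": 1,
  "force": 40
}}

```text
time: 11.12
position: [0.4818, -0.3428, 0.0005]
tool_rot: [-0.501, -0.496, 0.503, -0.5]
ft_force: [-1.8, -1.0, -0.6]
grip_width: 0.0084
```

Request:
{"method": "send_rows", "body": {
  "steps": [
    [[0,0,0,0,0,0],[0,0,0,0,0,0],[0,0,0,0,0,0]]
  ]
}}

```text
time: 11.37
position: [0.4817, -0.3428, 0.0005]
tool_rot: [-0.501, -0.496, 0.503, -0.5]
ft_force: [-0.6, -0.4, 1.0]
grip_width: 0.0086
```

```bash
python3 - <<'E'
from h import *
st();print(tip())
E
```

```text
t 11.37 p [ 0.4817 -0.3428  0.0005] q [-0.806  0.737  1.654 -0.004  0.746 -0.794] w 0.0086 F [-0.6 -0.4  1. ]
[[ 0.0019  1.     -0.0091]
 [-0.0057 -0.0091 -0.9999]
 [-1.      0.002   0.0057]]
[ 0.48165319 -0.34259702  0.03951275]
```

```bash
python3 - <<'E'
from h import *
planT([((.4817,-.3426,.14),Rt(-.5)),((.485,0,.14),Rt(-2)),((.457,.347,.09),Rt(-3))],4)
E
```

```text
tip now [ 0.4817 -0.3426  0.0395]
-> [ 0.482 -0.343  0.101] rows 3
[-3.35, 0.01, 0.01, 0.0, 0.02, -0.01],
[-3.35, 0.0, 0.01, 0.0, 0.02, 0.0],
[-3.35, 0.0, -0.01, 0.0, 0.01, -0.01]
-> [0.485 0.    0.101] rows 9
[0.0, 0.0, -3.81, 0.03, 0.0, 0.0],
[0.0, -0.01, -3.81, 0.03, 0.0, 0.0],
[0.0, -0.02, -3.81, 0.03, 0.0, 0.0],
[0.0, -0.03, -3.8, 0.03, 0.0, 0.0],
[0.0, -0.05, -3.81, 0.03, 0.0, 0.0],
[0.0, -0.06, -3.8, 0.02, 0.0, 0.0],
[-0.01, -0.06, -3.8, 0.03, 0.0, 0.0],
[0.0, -0.08, -3.81, 0.02, 0.0, 0.0],
[-0.01, -0.09, -3.8, 0.03, 0.0, 0.0]
-> [0.457 0.347 0.051] rows 9
[0.55, -0.45, -3.84, 0.02, 0.0, 0.0],
[0.55, -0.45, -3.84, 0.02, 0.0, 0.0],
[0.56, -0.46, -3.84, 0.02, 0.0, 0.0],
[0.55, -0.47, -3.84, 0.02, 0.0, 0.0],
[0.56, -0.48, -3.84, 0.02, 0.0, 0.0],
[0.55, -0.49, -3.84, 0.02, 0.0, 0.0],
[0.56, -0.49, -3.84, 0.01, 0.0, 0.0],
[0.55, -0.5, -3.84, 0.02, 0.0, 0.0],
[0.56, -0.51, -3.83, 0.01, 0.0, 0.0]
```

Request:
{"method": "send_rows", "body": {
  "steps": [
    [[-2.0,0,0,0,0,0],[-3.0,0,0,0,0,0],[-3.0,0,0,0,0,0],[-2.0,0,0,0,0,0]]
  ]
}}

```text
time: 11.7
position: [0.4789, -0.338, 0.0956]
tool_rot: [-0.502, -0.501, 0.503, -0.494]
ft_force: [0.1, -0.7, -3.1]
grip_width: 0.0087
```

Request:
{"method": "send_rows", "body": {
  "steps": [
    [[0,0,-2.5,0,0,0],[0,0,-3.8,0,0,0],[0,0,-3.8,0,0,0],[0,0,-3.8,0,0,0],[0,0,-3.8,0,0,0],[0,0,-3.8,0,0,0],[0,0,-3.8,0,0,0],[0,0,-3.8,0,0,0]]
  ]
}}

```text
time: 12.37
position: [0.4874, -0.0493, 0.098]
tool_rot: [-0.505, -0.49, 0.506, -0.499]
ft_force: [0.8, -0.6, -2.6]
grip_width: 0.0086
```

```bash
python3 - <<'E'
from h import *
st()
planT([((.457,.347,.10),Rt(-3))],4)
E
```

```text
t 12.37 p [ 0.4874 -0.0493  0.098 ] q [-0.325  0.478  1.857 -0.008  0.797 -0.297] w 0.0086 F [ 0.8 -0.6 -2.6]
[[ 0.0077  0.9997 -0.0222]
 [-0.0089 -0.0221 -0.9997]
 [-0.9999  0.0079  0.0087]]
tip now [ 0.4871 -0.0489  0.137 ]
-> [0.457 0.347 0.061] rows 10
[0.33, -0.39, -3.96, 0.03, 0.01, -0.01],
[0.34, -0.41, -3.96, 0.03, 0.01, -0.01],
[0.34, -0.42, -3.95, 0.03, 0.01, -0.01],
[0.35, -0.43, -3.95, 0.03, 0.01, -0.01],
[0.35, -0.44, -3.95, 0.03, 0.01, -0.01],
[0.35, -0.46, -3.95, 0.03, 0.01, -0.01],
[0.36, -0.47, -3.95, 0.03, 0.01, 0.0],
[0.36, -0.48, -3.95, 0.03, 0.0, -0.01],
[0.37, -0.49, -3.94, 0.02, 0.01, 0.0],
[0.37, -0.49, -3.95, 0.03, 0.0, -0.01]
```

Request:
{"method": "send_rows", "body": {
  "steps": [
    [[0.3,-0.4,-3.9,0,0,0],[0.3,-0.4,-3.9,0,0,0],[0.3,-0.4,-3.9,0,0,0],[0.3,-0.4,-3.9,0,0,0],[0.3,-0.5,-3.9,0.05,0,0],[0.3,-0.5,-3.9,0.05,0,0],[0.4,-0.5,-3.9,0.05,0,0],[0.4,-0.5,-3.9,0.05,0,0]]
  ]
}}

```text
time: 13.03
position: [0.4551, 0.279, 0.0661]
tool_rot: [-0.51, -0.485, 0.511, -0.493]
ft_force: [0.6, -0.5, -2.8]
grip_width: 0.0088
```

```bash
python3 - <<'E'
from h import *
st()
planT([((.457,.347,.09),Rt(-3))],3)
E
```

```text
t 13.03 p [0.4551 0.279  0.0661] q [ 0.347  0.578  1.766 -0.015  0.794  0.401] w 0.0088 F [ 0.6 -0.5 -2.8]
[[ 0.0064  0.999  -0.0433]
 [-0.0088 -0.0432 -0.999 ]
 [-0.9999  0.0067  0.0086]]
tip now [0.4548 0.2793 0.1051]
-> [0.457 0.347 0.051] rows 3
[0.48, -0.04, -2.27, 0.03, 0.03, -0.02],
[0.49, -0.04, -2.27, 0.03, 0.03, -0.02],
[0.5, -0.05, -2.27, 0.03, 0.02, -0.02]
```

Request:
{"method": "send_rows", "body": {
  "steps": [
    [[0.5,0,-2.2,0.05,0.03,0],[0.5,0,-2.0,0,0.03,0],[0.5,0,-1.5,0,0.03,0],[0,0,0,0,0,0],[0,0,0,0,0,0]]
  ]
}}

```text
time: 13.45
position: [0.4521, 0.3487, 0.0468]
tool_rot: [0.51, 0.491, -0.507, 0.492]
ft_force: [-0.2, -0.4, -3.7]
grip_width: 0.009
```

```bash
python3 - <<'E'
from h import *
p,d=shot("side","s15"); crop(p[:,:,::-1],220,100,330,190,7,"s15c")
st()
planT([((.457,.347,.045),Rt(-3))],2)
E
```

```text
t 13.5 p [0.4521 0.3484 0.0468] q [0.46  0.644 1.687 0.002 0.806 0.494] w 0.0089 F [ 0.5  0.  -2.9]
[[ 0.0033  0.9994 -0.0352]
 [ 0.003  -0.0352 -0.9994]
 [-1.      0.0032 -0.0031]]
tip now [0.452  0.3483 0.0858]
-> [0.457 0.347 0.006] rows 3
[1.36, 0.16, 0.05, 0.05, -0.01, -0.01],
[1.36, 0.16, 0.04, 0.06, -0.01, -0.01],
[1.36, 0.17, 0.04, 0.05, -0.01, -0.01]
```

View pics/s15c.png

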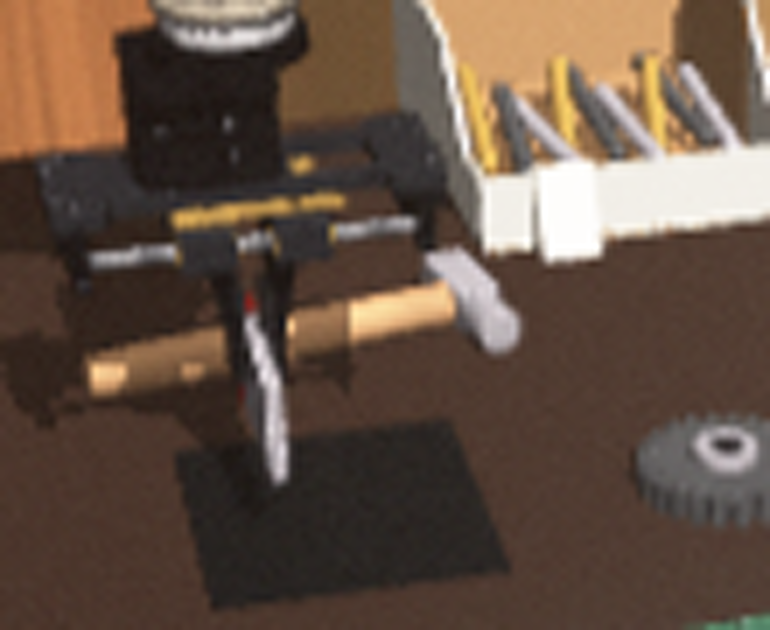

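Request:
{"method": "send_rows", "body": {
  "steps": [
    [[1.4,0.2,0,0,0,0],[1.3,0.1,0,0,0,0],[1.2,0.1,0,0,0,0],[0,0,0,0,0,0]]
  ]
}}

```text
time: 13.83
position: [0.4568, 0.345, 0.0074]
tool_rot: [0.511, 0.49, -0.508, 0.491]
ft_force: [-0.0, -0.0, -3.0]
grip_width: 0.0088
```

```bash
python3 - <<'E'
from h import *
st()
planT([((.457,.347,.0365),Rt(-3))],2)
E
```

```text
t 13.83 p [0.4568 0.345  0.0074] q [0.452 0.71  1.7   0.    0.728 0.489] w 0.0088 F [-0. -0. -3.]
[[ 0.0037  0.9993 -0.0377]
 [ 0.0021 -0.0377 -0.9993]
 [-1.      0.0036 -0.0022]]
tip now [0.4567 0.345  0.0464]
-> [ 0.457  0.347 -0.003] rows 1
[0.99, 0.01, -0.19, 0.14, -0.02, -0.03]
```

Request:
{"method": "send_rows", "body": {
  "steps": [
    [[0.6,0,0,0,0,-0.03],[0.3,0,0,0,0,0],[0.1,0,0,0,0,0]]
  ]
}}

```text
time: 14.08
position: [0.4576, 0.3438, -0.0025]
tool_rot: [0.511, 0.49, -0.509, 0.489]
ft_force: [-2.2, 3.3, 9.6]
grip_width: 0.0088
```

```bash
python3 - <<'E'
from h import *
st();print(tip())
E
```

```text
t 14.08 p [ 0.4576  0.3438 -0.0025] q [0.448 0.727 1.701 0.004 0.712 0.486] w 0.0088 F [-2.2  3.3  9.6]
[[ 1.000e-04  9.992e-01 -4.110e-02]
 [ 2.800e-03 -4.110e-02 -9.992e-01]
 [-1.000e+00  0.000e+00 -2.800e-03]]
[0.45762461 0.34365718 0.03653332]
```

Request:
{"method": "send_rows", "body": {
  "steps": [
    [[0,0,0,0,0,0],[0,0,0,0,0,0],[0,0,0,0,0,0],[0,0,0,0,0,0],[0,0,0,0,0,0],[0,0,0,0,0,0],[0,0,0,0,0,0],[0,0,0,0,0,0]]
  ],
  "gripper": 0.2
}}

```text
time: 14.75
position: [0.461, 0.3449, 0.0012]
tool_rot: [0.513, 0.489, -0.507, 0.49]
ft_force: [0.1, 0.2, -0.5]
grip_width: 0.0543
```

```bash
python3 - <<'E'
from h import *
p,d=shot("side","s16"); crop(p[:,:,::-1],220,100,330,190,7,"s16c")
st();print(tip())
E
```

```text
t 14.8 p [0.461  0.3449 0.0012] q [0.447 0.721 1.698 0.003 0.712 0.486] w 0.0585 F [ 0.  -0.1  0.3]
[[ 0.008   0.9992 -0.0404]
 [ 0.0057 -0.0405 -0.9992]
 [-1.      0.0077 -0.0061]]
[0.46069512 0.34464865 0.04021234]
```

View pics/s16c.png

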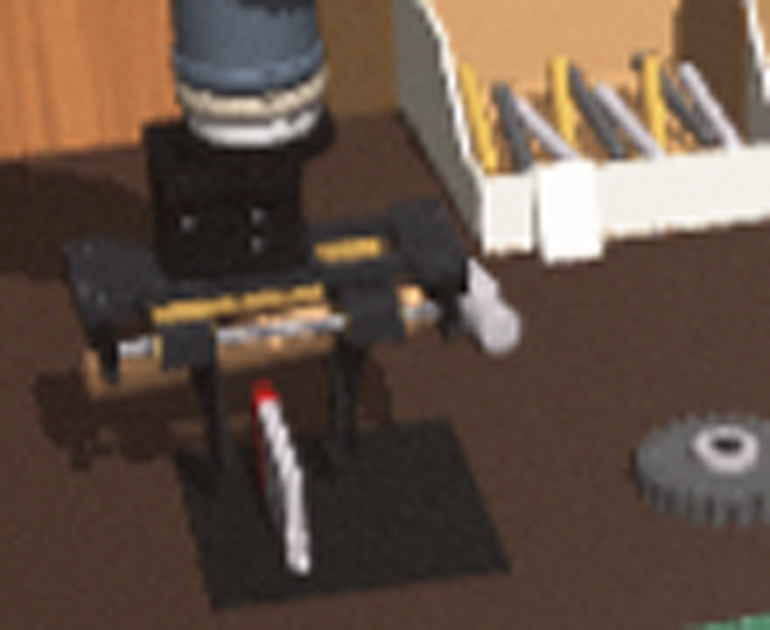

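Request:
{"method": "send_rows", "body": {
  "steps": [
    [[0,1.0,0,0,0,0],[0,1.0,0,0,0,0],[0,0.6,0,0,0,0],[0,0.4,0,0,0,0],[0,0.4,0,0,0,0],[0,0.4,0,0,0,0],[0,0.4,0,0,0,0],[0,0,0,0,0,0]]
  ]
}}

```text
time: 15.47
position: [0.5091, 0.3429, 0.0012]
tool_rot: [0.514, 0.489, -0.506, 0.49]
ft_force: [-0.0, -0.0, 0.3]
grip_width: 0.0694
```

```bash
python3 - <<'E'
from h import *
p,d=shot("side","s17"); crop(p[:,:,::-1],220,100,330,190,7,"s17c")
st();print(tip())
E
```

```text
t 15.52 p [0.5084 0.3428 0.0011] q [0.41  0.753 1.6   0.003 0.778 0.449] w 0.0695 F [ 1.2 -0.2 -0.5]
[[ 0.0086  0.9991 -0.041 ]
 [ 0.0058 -0.0411 -0.9991]
 [-0.9999  0.0084 -0.0061]]
[0.50808293 0.34253188 0.04014394]
```

View pics/s17c.png

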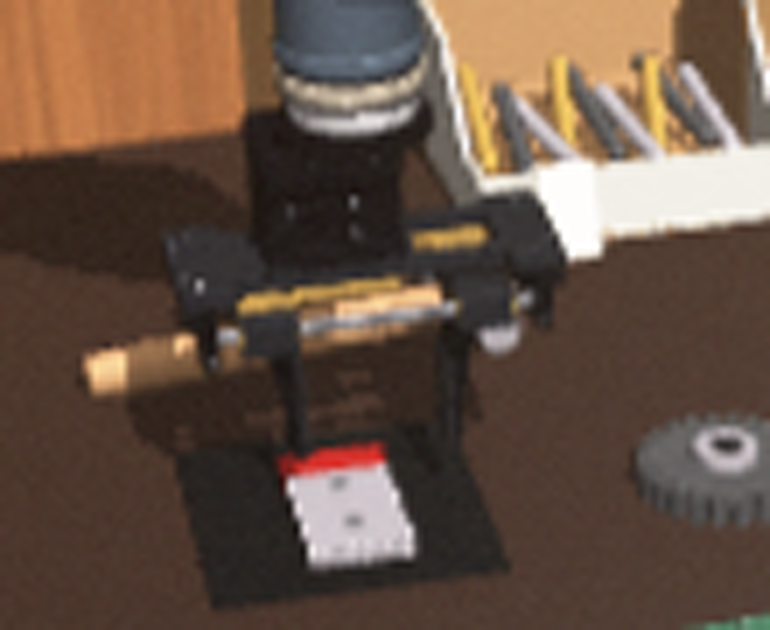

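```bash
python3 - <<'E'
from h import *
def u(l,x0,y0,s): return (np.array(l,float)+.5)/s-.5+[x0,y0]
i=cv2.imread("pics/side0.png"); k=cv2.imread("pics/s17.png")
def pl(img,color,win):
    hsv=cv2.cvtColor(img,cv2.COLOR_BGR2HSV).astype(int);H,S,V=hsv[...,0],hsv[...,1],hsv[...,2]
    paint=((H<6)|(H>174))&(S>130) if color=="r" else (H>18)&(H<36)&(S>120)
    m=(paint|((S<70)&(V>110))); x0,y0,x1,y1=win; mm=np.zeros(m.shape,np.uint8); mm[y0:y1,x0:x1]=m[y0:y1,x0:x1]
    n,l,s,c=cv2.connectedComponentsWithStats(mm); kk=1+np.argmax(s[1:,4]); cs,_=cv2.findContours((l==kk).astype(np.uint8),0,2)
    P=onplane("side",cs[0][:,0,:],.012)[:,:2]*1000; r=cv2.minAreaRect(P.astype(np.float32)); print(color,s[kk],np.round(r[0],1),np.round(r[1],1),round(r[2],1)); print(cv2.boxPoints(r).round(1).tolist())
pl(i,"y",(255,158,285,185)); pl(k,"r",(255,160,285,185))
print(onplane("side",u([[280,460],[383,447],[415,552],[310,564],[338,483],[353,521]],220,100,7),.012).round(4)[:,:2].tolist())
p,d=shot("top","t17"); crop(p[:,:,::-1],180,190,290,270,7,"t17c")
E
```

```text
y [261 161  17  18 251] [489.5 351.1] [123.2  55.9] 79.1
[[450.3999938964844, 295.79998779296875], [505.29998779296875, 285.29998779296875], [528.5, 406.3999938964844], [473.6000061035156, 416.8999938964844]]
r [259 163  20  18 256] [486.3 337.4] [122.1  57.3] 86.7
[[454.20001220703125, 278.1000061035156], [511.3999938964844, 274.8999938964844], [518.4000244140625, 396.70001220703125], [461.20001220703125, 400.0]]
[[0.4635, 0.3921], [0.5184, 0.3896], [0.5091, 0.2796], [0.4565, 0.284], [0.4874, 0.3592], [0.4862, 0.3189]]
```

View pics/t17c.png

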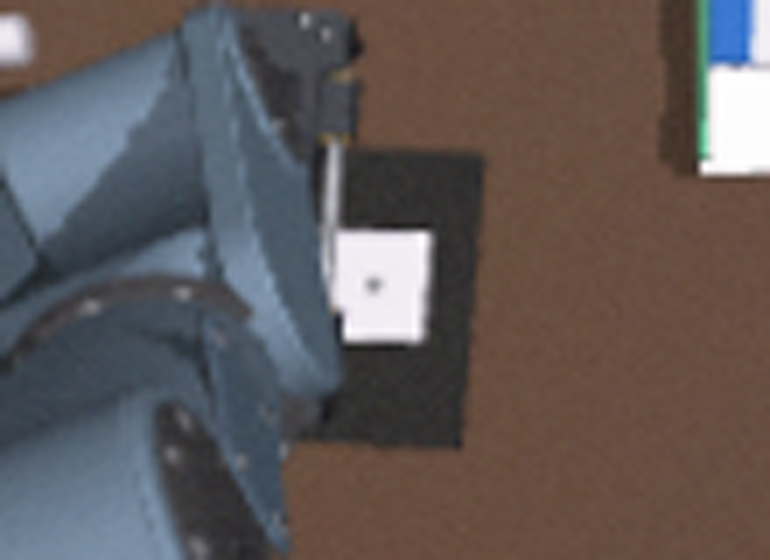

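```bash
python3 - <<'E'
from h import *
def u(l,x0,y0,s): return (np.array(l,float)+.5)/s-.5+[x0,y0]
print(onplane("top",u([[373,285],[433,230],[427,343]],180,190,7),.012).round(4)[:,:2].tolist())
planT([((.491,.3395,.040),Rt(-3.3)),((.491,.3395,.004),Rt(-3.3))],2)
E
```

```text
[[0.4902, 0.316], [0.5178, 0.2868], [0.4611, 0.2883]]
tip now [0.5074 0.3425 0.0401]
-> [0.491 0.34  0.001] rows 1
[-0.01, -1.66, 0.39, 0.16, -0.06, -0.07]
-> [ 0.491  0.34  -0.035] rows 2
[1.8, 0.0, 0.0, 0.0, 0.0, 0.0],
[1.8, 0.0, -0.01, 0.0, 0.0, 0.0]
```

Request:
{"method": "send_rows", "body": {
  "steps": [
    [[0,-1.0,0.3,0.1,-0.05,-0.05],[0,-0.6,0,0.05,0,0],[0,0,0,0,0,0]]
  ],
  "gripper": 0.08
}}

```text
time: 15.82
position: [0.4887, 0.3398, 0.0007]
tool_rot: [-0.514, -0.485, 0.515, -0.485]
ft_force: [-0.1, -0.9, -0.4]
grip_width: 0.0788
```

```bash
python3 - <<'E'
from h import *
st()
planT([((.491,.3395,.0045),Rt(-3.3))],2)
E
```

```text
t 15.82 p [0.4887 0.3398 0.0007] q [ 4.200e-01  7.410e-01  1.638e+00 -1.000e-03  7.630e-01  4.790e-01] w 0.0788 F [-0.1 -0.9 -0.4]
[[-3.000e-04  9.983e-01 -5.810e-02]
 [-8.000e-04 -5.810e-02 -9.983e-01]
 [-1.000e+00 -3.000e-04  8.000e-04]]
tip now [0.4887 0.3398 0.0397]
-> [ 0.491  0.34  -0.034] rows 2
[1.76, 0.12, 0.01, 0.0, 0.0, 0.0],
[1.76, 0.11, 0.0, 0.0, 0.01, 0.0]
```

Request:
{"method": "send_rows", "body": {
  "steps": [
    [[1.5,0.1,0,0,0,0],[1.3,0.1,0,0,0,0],[0.6,0,0,0,0,0],[0.1,0,0,0,0,0]]
  ]
}}

```text
time: 16.15
position: [0.4885, 0.3403, -0.0348]
tool_rot: [-0.514, -0.486, 0.514, -0.486]
ft_force: [-0.5, -0.1, -0.5]
grip_width: 0.0799
```

```bash
python3 - <<'E'
from h import *
st();print(tip())
p,d=shot("side","s18"); crop(p[:,:,::-1],220,100,330,190,7,"s18c")
E
```

```text
t 16.15 p [ 0.4885  0.3403 -0.0348] q [ 4.210e-01  8.000e-01  1.646e+00 -1.000e-03  6.960e-01  4.780e-01] w 0.0799 F [-0.5 -0.1 -0.5]
[[-4.000e-04  9.984e-01 -5.620e-02]
 [-8.000e-04 -5.620e-02 -9.984e-01]
 [-1.000e+00 -3.000e-04  8.000e-04]]
[0.48848962 0.34028572 0.00415932]
```

View pics/s18c.png

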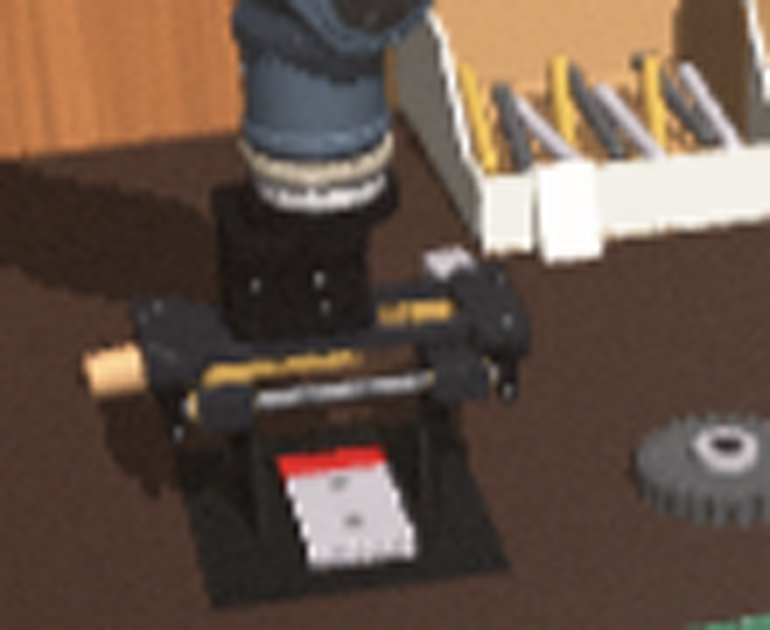

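Request:
{"method": "send_rows", "body": {
  "steps": [
    [[0,0.2,0,0,0,0],[0,0,0,0,0,0],[0,0,0,0,0,0],[0,0,0,0,0,0],[0,0,0,0,0,0],[0,0,0,0,0,0],[0,0,0,0,0,0],[0,0,0,0,0,0]]
  ],
  "gripper": 0.6,
  "force": 40
}}

```text
time: 16.87
position: [0.4913, 0.3404, -0.0339]
tool_rot: [0.514, 0.486, -0.514, 0.486]
ft_force: [-1.0, -0.5, -1.1]
grip_width: 0.0538
```

```bash
python3 - <<'E'
from h import *
o,M=st();t=tip();print(t)
planT([((t[0],t[1],.08),M),((.628,-.034,.115),Rt(0.8,7.7))],3.5)
E
```

```text
t 16.87 p [ 0.4913  0.3404 -0.0339] q [ 4.190e-01  8.000e-01  1.641e+00 -1.000e-03  7.010e-01  4.760e-01] w 0.0538 F [-1.  -0.5 -1.1]
[[ 6.000e-04  9.984e-01 -5.640e-02]
 [-2.000e-04 -5.640e-02 -9.984e-01]
 [-1.000e+00  6.000e-04  2.000e-04]]
[0.49127717 0.34040986 0.00508061]
tip now [0.4913 0.3404 0.0051]
-> [0.491 0.34  0.041] rows 3
[-2.5, 0.0, 0.0, 0.0, 0.0, 0.0],
[-2.5, 0.0, 0.0, 0.0, 0.0, 0.0],
[-2.49, 0.0, 0.0, 0.0, 0.0, 0.0]
-> [ 0.628 -0.029  0.076] rows 12
[-0.29, 1.31, 3.01, -0.06, 0.11, 0.0],
[-0.33, 1.29, 3.01, -0.06, 0.11, 0.0],
[-0.36, 1.27, 3.02, -0.05, 0.11, -0.01],
[-0.4, 1.26, 3.02, -0.06, 0.11, 0.0],
[-0.43, 1.24, 3.02, -0.05, 0.11, -0.01],
[-0.47, 1.22, 3.02, -0.06, 0.1, 0.0],
[-0.5, 1.2, 3.03, -0.05, 0.11, -0.01],
[-0.54, 1.19, 3.02, -0.06, 0.1, 0.0],
[-0.57, 1.17, 3.03, -0.05, 0.11, -0.01],
[-0.61, 1.15, 3.03, -0.06, 0.1, 0.0],
[-0.64, 1.13, 3.02, -0.06, 0.11, -0.01],
[-0.67, 1.11, 3.03, -0.05, 0.1, 0.0]
```

Request:
{"method": "send_rows", "body": {
  "steps": [
    [[-2.0,0,0,0,0,0],[-3.0,0,0,0,0,0],[-2.5,0,0,0,0,0],[-0.3,1.3,3.0,-0.1,0.1,0],[-0.4,1.3,3.0,-0.1,0.1,0],[-0.4,1.3,3.0,-0.1,0.1,0],[-0.4,1.3,3.0,-0.1,0.1,0],[-0.4,1.3,3.0,-0.1,0.1,0]]
  ]
}}

```text
time: 17.53
position: [0.5464, 0.1898, 0.0572]
tool_rot: [0.508, 0.518, -0.485, 0.488]
ft_force: [0.9, 0.4, -3.7]
grip_width: 0.0535
```

```bash
python3 - <<'E'
from h import *
def u(l,x0,y0,s): return (np.array(l,float)+.5)/s-.5+[x0,y0]
k=cv2.imread("pics/t11.png"); 
print("yel plain corners",onplane("top",u([[438,203],[438,303]],265,155,7),.013).round(4)[:,:2].tolist())
print("yel paint corners",onplane("top",u([[244,199],[244,304]],265,155,7),.026).round(4)[:,:2].tolist())
print("spots",onplane("top",u([[314,250],[393,250]],265,155,7),.02).round(4)[:,:2].tolist(),"blue",onplane("top",u([[113,207],[113,309],[184,257]],265,155,7),.013).round(4)[:,:2].tolist())
o,M=st();t=tip();print(t)
planT([((.630,-.035,.115),Rt(0.8,7.7))],3.5)
E
```

```text
yel plain corners [[0.6565, -0.0152], [0.6045, -0.0148]]
yel paint corners [[0.6559, 0.0833], [0.6019, 0.0831]]
spots [[0.6307, 0.048], [0.6306, 0.008]] blue [[0.6547, 0.1506], [0.6019, 0.15], [0.6287, 0.1143]]
t 17.53 p [0.5464 0.1898 0.0572] q [0.109 0.634 1.667 0.071 0.843 0.049] w 0.0535 F [ 0.9  0.4 -3.7]
[[-0.0065  0.9999  0.0126]
 [ 0.0526  0.0129 -0.9985]
 [-0.9986 -0.0058 -0.0526]]
[0.54662216 0.1877056  0.09612668]
tip now [0.5466 0.1877 0.0961]
-> [ 0.63  -0.03   0.076] rows 7
[-0.45, 1.15, 3.13, 0.0, 0.11, 0.01],
[-0.48, 1.15, 3.13, 0.0, 0.11, 0.01],
[-0.52, 1.15, 3.12, 0.0, 0.11, 0.01],
[-0.55, 1.15, 3.12, 0.0, 0.11, 0.01],
[-0.58, 1.16, 3.11, 0.0, 0.11, 0.0],
[-0.62, 1.15, 3.1, -0.01, 0.12, 0.01],
[-0.66, 1.16, 3.09, 0.0, 0.11, 0.0]
```

Request:
{"method": "send_rows", "body": {
  "steps": [
    [[-0.4,1.1,3.1,0,0.1,0],[-0.5,1.1,3.1,0,0.1,0],[-0.5,1.1,3.1,0,0.1,0],[-0.5,1.1,3.1,0,0.1,0],[-0.6,1.1,3.1,0,0.1,0],[-0.6,1.1,3.0,0,0.1,0],[-0.3,0.6,1.5,0,0.1,0],[0,0,0,0,0,0]]
  ]
}}

```text
time: 18.2
position: [0.6243, -0.0308, 0.0729]
tool_rot: [0.527, 0.533, -0.467, 0.468]
ft_force: [0.2, -1.1, -2.8]
grip_width: 0.0537
```

```bash
python3 - <<'E'
from h import *
st()
planT([((.6305,-.035,.06),Rt(0.8,7.7))],2)
E
```

```text
t 18.2 p [ 0.6243 -0.0308  0.0729] q [-0.294  0.673  1.512  0.14   1.003 -0.379] w 0.0537 F [ 0.2 -1.1 -2.8]
[[-0.0058  1.      0.0066]
 [ 0.1245  0.0073 -0.9922]
 [-0.9922 -0.0049 -0.1245]]
tip now [ 0.6246 -0.0356  0.1116]
-> [ 0.63  -0.03   0.021] rows 3
[1.71, 0.21, 0.18, -0.02, 0.03, 0.01],
[1.71, 0.21, 0.19, -0.02, 0.03, 0.01],
[1.7, 0.21, 0.19, -0.03, 0.03, 0.02]
```

Request:
{"method": "send_rows", "body": {
  "steps": [
    [[1.7,0.2,0.2,0,0.03,0.03],[1.7,0.2,0.2,-0.05,0.03,0.03],[1.7,0.2,0.2,-0.05,0.03,0],[1.5,0,0.2,0,0,0],[0.6,0,0,0,0,0],[0,0,0,0,0,0],[0,0,0,0,0,0]]
  ]
}}

```text
time: 18.78
position: [0.6274, -0.0288, -0.0038]
tool_rot: [0.528, 0.537, -0.462, 0.468]
ft_force: [-0.9, -0.7, -4.0]
grip_width: 0.0532
```

```bash
python3 - <<'E'
from h import *
p,d=shot("side","s19"); crop(p[:,:,::-1],290,160,400,260,7,"s19c")
o,M=st();c=tip()-M[:,0]*.007
print("spots",((proj("side",np.array([c-M[:,2]*.016, c+M[:,2]*.0245])) -[290,160]+.5)*7-.5).round())
planT([((.6305,-.035,.0127),Rt(0.8,7.7))],1)
E
```

```text
t 18.83 p [ 0.6273 -0.0287 -0.0036] q [-0.296  0.786  1.539  0.169  0.867 -0.423] w 0.0534 F [-0.6 -0.5 -3.9]
[[-0.0041  0.9999  0.0142]
 [ 0.1353  0.0147 -0.9907]
 [-0.9908 -0.0021 -0.1354]]
spots [[354. 368.]
 [388. 431.]]
tip now [ 0.6275 -0.034   0.0351]
-> [ 0.63  -0.03  -0.026] rows 3
[0.73, 0.1, 0.14, 0.0, 0.0, 0.01],
[0.74, 0.11, 0.14, 0.0, -0.01, 0.01],
[0.73, 0.1, 0.13, 0.0, 0.0, 0.0]
```

View pics/s19c.png

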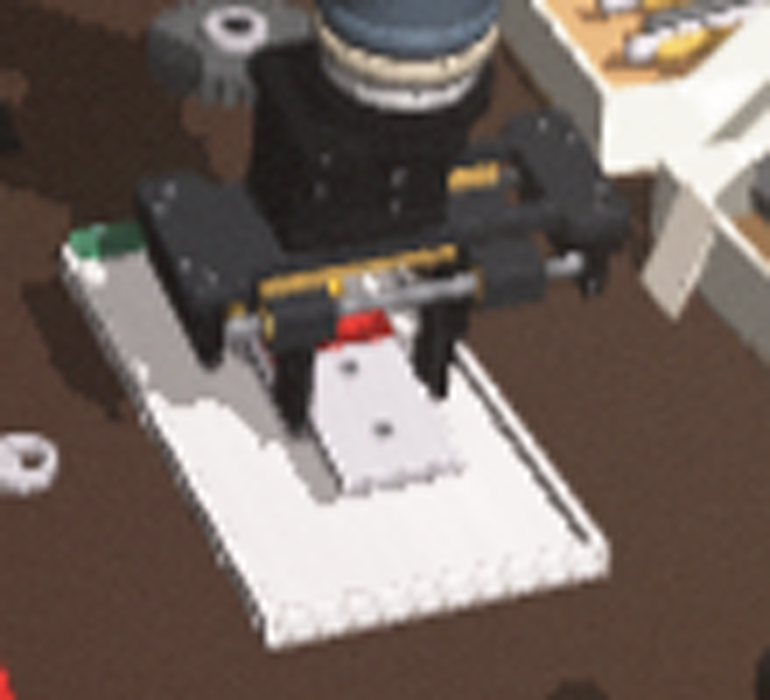

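Request:
{"method": "send_rows", "body": {
  "steps": [
    [[0.7,0.15,0.1,0,0,0],[0.7,0.15,0.1,0,0,0],[0.4,0,0.05,0,0,0],[0,0,0,0,0,0]]
  ]
}}

```text
time: 19.17
position: [0.6328, -0.0284, -0.0203]
tool_rot: [0.529, 0.536, -0.461, 0.47]
ft_force: [-0.7, 0.4, -3.3]
grip_width: 0.0532
```

```bash
python3 - <<'E'
from h import *
st()
planT([((.6305,-.034,.0127),Rt(0.8,7.7))],1)
E
```

```text
t 19.17 p [ 0.6328 -0.0284 -0.0203] q [-0.293  0.815  1.533  0.173  0.839 -0.428] w 0.0532 F [-0.7  0.4 -3.3]
[[ 0.0013  0.9999  0.0162]
 [ 0.1337  0.0159 -0.9909]
 [-0.991   0.0034 -0.1336]]
tip now [ 0.6328 -0.0336  0.0183]
-> [ 0.63  -0.029 -0.026] rows 1
[0.55, -0.24, 0.11, 0.02, 0.0, -0.03]
```

Request:
{"method": "send_rows", "body": {
  "steps": [
    [[0.3,-0.2,0.05,0,0,-0.05],[0.2,0,0,0,0,0],[0,0,0,0,0,0]]
  ]
}}

```text
time: 19.42
position: [0.6312, -0.0284, -0.0255]
tool_rot: [0.528, 0.537, -0.462, 0.469]
ft_force: [-0.5, 0.2, -3.5]
grip_width: 0.0529
```

```bash
python3 - <<'E'
from h import *
st();print(tip())
E
```

```text
t 19.42 p [ 0.6312 -0.0284 -0.0255] q [-0.292  0.823  1.534  0.172  0.834 -0.428] w 0.0529 F [-0.5  0.2 -3.5]
[[-0.0035  0.9999  0.0163]
 [ 0.1333  0.0167 -0.9909]
 [-0.9911 -0.0013 -0.1333]]
[ 0.63132302 -0.03358778  0.01310614]
```

No contact yet, so I'll go down slowly.

Request:
{"method": "send_rows", "body": {
  "steps": [
    [[0.15,0,0,0,0,0],[0.1,0,0,0,0,0]]
  ]
}}

```text
time: 19.58
position: [0.6313, -0.0284, -0.0258]
tool_rot: [0.528, 0.537, -0.462, 0.469]
ft_force: [-2.3, -0.9, 2.9]
grip_width: 0.0532
```

Request:
{"method": "send_rows", "body": {
  "steps": [
    [[0.1,0,0,0,0,0]]
  ]
}}

```text
time: 19.67
position: [0.6313, -0.0284, -0.0258]
tool_rot: [0.528, 0.537, -0.462, 0.469]
ft_force: [-1.4, -0.4, 3.0]
grip_width: 0.0535
```

Request:
{"method": "send_rows", "body": {
  "steps": [
    [[0,0,0,0,0,0],[0,0,0,0,0,0],[0,0,0,0,0,0],[0,0,0,0,0,0],[-0.5,0,0,0,0,0],[-2,0,0,0,0,0],[-3,0,0,0,0,0],[-3,0,0,0,0,0]]
  ],
  "gripper": 0.15
}}

```text
time: 20.33
position: [0.6282, -0.0382, 0.0553]
tool_rot: [0.526, 0.54, -0.463, 0.466]
ft_force: [0.8, 0.0, 0.2]
grip_width: 0.0737
```

```bash
python3 - <<'E'
from h import *
p,d=shot("side","s20"); crop(p[:,:,::-1],290,160,400,260,7,"s20c")
st()
planT([((.56,-.20,.14),Rt(0,0))],4)
E
```

```text
t 20.38 p [ 0.6327 -0.0401  0.0617] q [-0.31   0.698  1.495  0.151  0.997 -0.412] w 0.0742 F [ 1.1 -0.4  2.5]
[[-0.0022  0.9999  0.0163]
 [ 0.1336  0.0164 -0.9909]
 [-0.991   0.     -0.1336]]
tip now [ 0.6328 -0.0453  0.1003]
-> [ 0.56  -0.2    0.101] rows 5
[-1.2, -1.51, 3.04, 0.03, -0.26, 0.0],
[-1.12, -1.5, 3.08, 0.03, -0.25, 0.0],
[-1.04, -1.48, 3.11, 0.03, -0.26, 0.0],
[-0.95, -1.48, 3.14, 0.03, -0.25, 0.01],
[-0.88, -1.46, 3.17, 0.04, -0.26, 0.0]
```

View pics/s20c.png

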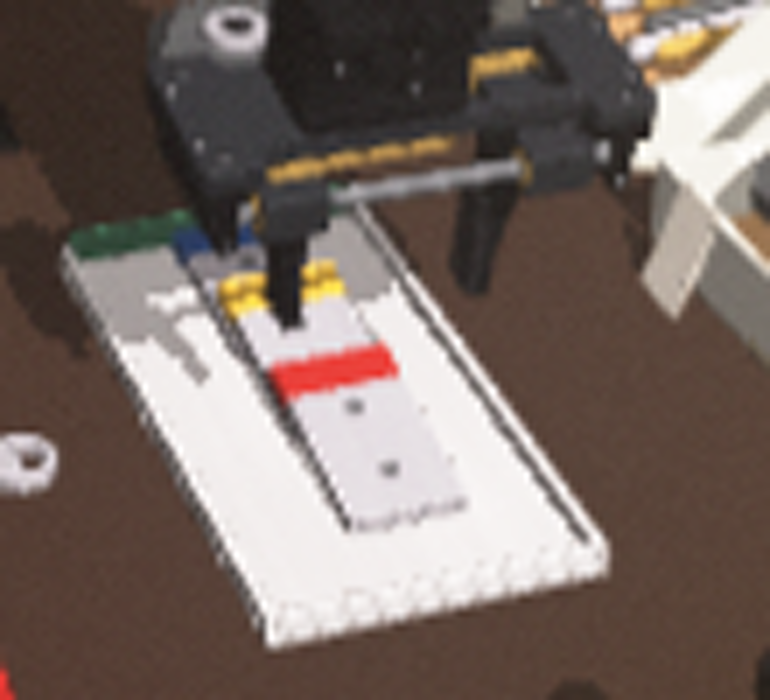

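Placed. I'll clear the arm and check from the top.

Request:
{"method": "send_rows", "body": {
  "steps": [
    [[-1.2,-1.5,3.0,0,-0.2,0],[-1.1,-1.5,3.1,0,-0.2,0],[-1.0,-1.5,3.1,0,-0.2,0],[-1.0,-1.5,3.1,0,-0.2,0],[-0.9,-1.5,3.1,0,-0.2,0],[-0.5,-1.0,2.0,0,0,0],[0,0,0,0,0,0],[0,0,0,0,0,0]]
  ]
}}

```text
time: 21.05
position: [0.5534, -0.2289, 0.1133]
tool_rot: [0.503, 0.505, -0.487, 0.505]
ft_force: [0.1, 0.4, -0.1]
grip_width: 0.0737
```

```bash
python3 - <<'E'
from h import *
p,d=shot("side","s21"); crop(p[:,:,::-1],290,160,400,260,7,"s21c")
p,d=shot("top","t21"); crop(p[:,:,::-1],265,155,375,225,7,"t21c"); st()
E
```

```text
t 21.15 p [ 0.5538 -0.228   0.113 ] q [-0.59   0.575  1.574  0.027  0.989 -0.626] w 0.0741 F [-0.9 -1.  -0. ]
[[ 0.0158  0.9996  0.0216]
 [ 0.0163  0.0213 -0.9996]
 [-0.9997  0.0162 -0.016 ]]
```

View pics/t21c.png

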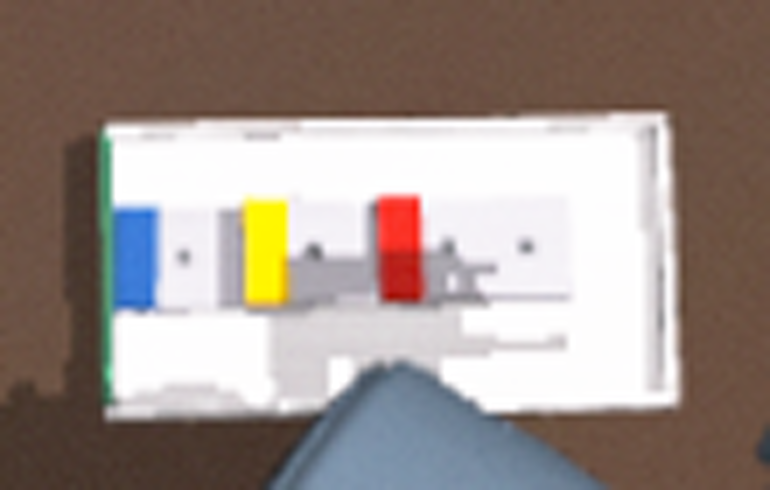

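View pics/s21c.png

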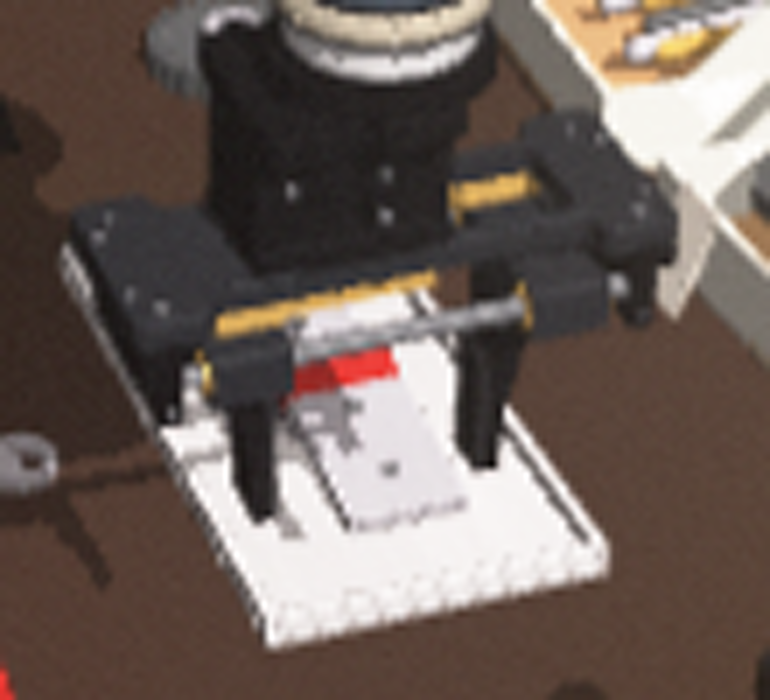

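View pics/t21.png

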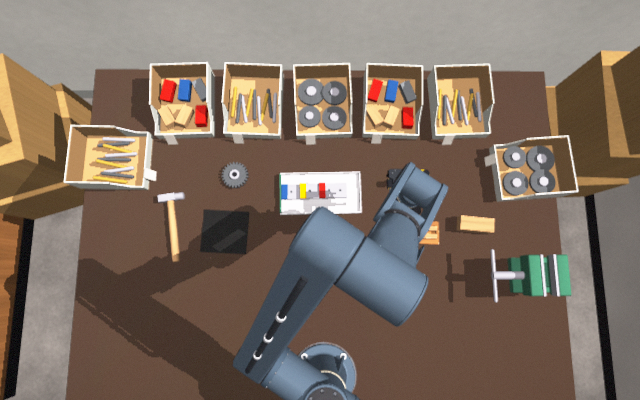

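```bash
python3 - <<'E'
from rig import *
print(hand_in())
E
```

```text
the job is handed in; nothing more can be done
None
```

The three plates now lie as a shingled row in the tray, and the job was handed in at about 21 s of the 70 s allowed; no verdict was reported.

**What I did:**
- I lifted the yellow plate off the mat by its long edges and shingled it onto the blue one, tilted about 7.7°.
- I took the red plate from the rack by its faces and stood it on the mat. I released it and tipped it flat with an open finger. Then I regrasped it by its long edges and shingled it onto the yellow plate.

**Last checks:**
- In the top view, the painted ends are evenly stepped at crop pixels x = 113, 244 and 377. That is about 65–66 mm per step, so the overlaps are about 33–34 mm.
- All bands show and face the stop. The row follows the tray direction, with sideways offsets of about 2 mm or less.
- The blue plate looks unmoved, and the arm was clear of everything in the last pictures. The bystanders in view look as before, but the arm hid the bottle, wrench and red block in the last top view.
- Wrist force while placing the plates stayed at about 10 N or less. The highest reading was about 15 N, when the fingertips touched the mat.

**What disagreed:**
- **Tool reading:** the reported TCP sat about 39–41 mm beyond the real fingertips. Depth images showed this and contact with the mat confirmed it, so I corrected for it throughout.
- **Cameras:** the side and top cameras differed by 2–5 mm, so I worked from relative offsets.

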